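Fit the knob sets to two door samples

TASK

Finish the two display door samples. Over the spindle of the wide one thread the steel mounting plate, then the larger brass rose, good side up, then the larger knob; over the spindle of the narrow one thread the smaller rose, good side up, then the smaller knob. Every part must sit flat and fully down on the one below with the knobs standing upright, and the hinge, the spare latch and the wrench must stay where they lie.

Things in the scene. Friction and masses are not known exactly. Their poses are not given: they have to be found in the camera images.
- mount_plate_c (a point): mounting plate: flat round steel plate, 52 mm across, 8 mm thick, with an 18 mm centre hole; starts flat on the bench. The point is its centre (4 mm above its underside), z up. Either face may be up.
- large_rose_c (a point): larger rose (round brass cover plate), 60 mm across, 14 mm thick, with an 18 mm centre hole and a straight rim that can be gripped; starts flat on the bench, good side up. The point is its centre (7 mm above its underside), z up.
- small_rose_c (a point): smaller brass rose of the same kind, 44 mm across, 12 mm thick, with an 18 mm centre hole; starts flat on the bench, good side up. The point is its centre (6 mm above its underside), z up.
- large_knob_c (a point): larger brass door knob, 66 mm tall: round head 50 mm across (straight-sided between 37 and 53 mm above its foot) on a neck with a 34 mm foot; starts standing on its foot, head up. The foot has an 18 mm bore, 24 mm deep, for the spindle. The point is the middle of the head, on the axis, 45 mm above the foot's underside; z runs from the foot to the head.
- small_knob_c (a point): smaller brass door knob, 50 mm tall: flatter round head 40 mm across (straight-sided between 30 and 44 mm above its foot) on a neck with a 30 mm foot; starts standing on its foot, head up. The foot has an 18 mm bore, 22 mm deep. The point is the middle of the head, on the axis, 37 mm above the foot's underside; z runs from the foot to the head.
- wide_sample_spindle (a point): spindle of the wide door sample: a fixed stand made of a piece of brown door 140 x 130 mm, 35 mm thick, lying flat on two upright plywood cheeks, its top face 120 mm above the bench. A round-tipped steel spindle, 10 mm thick, stands upright in the middle of an open 40 mm hole and reaches 42 mm above the top face. The point is on the spindle's axis at the height of the top face; z up.
- narrow_sample_spindle (a point): spindle of the narrow door sample: the same kind of fixed stand, 140 x 90 mm, its top face 120 mm above the bench, with a 24 mm hole. Its 10 mm spindle reaches 32 mm above the top face. The point is on the spindle's axis at the height of the top face; z up.
- hinge_c (a point): bystander: loose flat steel butt hinge, about 80 x 62 x 10 mm, lying on the bench; to be left where it is. The point is at its middle.
- spare_latch_c (a point): bystander: loose tubular door latch, a steel barrel with a brass face plate, about 90 x 56 x 25 mm, lying on the bench; to be left where it is. The point is near its middle.
- wrench_grip (a point): bystander: loose steel wrench, about 160 mm long, lying on the bench; to be left where it is. The point is on its handle.

How it is judged:
At the end, for the whole second after the job is handed in: Wide sample: plate, larger rose, larger knob stacked in that order on the spindle; narrow sample: smaller rose, smaller knob. Each within 8 mm of the axis, 3 mm of its seated height and 0.09 rad of level or upright (plate either way up), and all let go (horizontal distance between each of mount_plate_c, large_rose_c, large_knob_c and wide_sample_spindle below 0.008 m and z of mount_plate_c in the frame of wide_sample_spindle between 0.001 and 0.007 m and (angle between mount_plate_c's own z axis and vertical below 0.09 rad or angle between mount_plate_c's own z axis and vertical above 3.05 rad) and z of large_rose_c in the frame of wide_sample_spindle between 0.012 and 0.018 m and angle between each of large_rose_c, large_knob_c, small_rose_c, small_knob_c's own z axis and vertical below 0.09 rad and z of large_knob_c in the frame of wide_sample_spindle between 0.064 and 0.07 m and horizontal distance between each of small_rose_c, small_knob_c and narrow_sample_spindle below 0.008 m and z of small_rose_c in the frame of narrow_sample_spindle between 0.003 and 0.009 m and z of small_knob_c in the frame of narrow_sample_spindle between 0.046 and 0.052 m); the robot touches nothing.
It fails at once if the hinge, the spare latch or the wrench is shifted by more than 30 mm (distance of any of hinge_c, spare_latch_c, wrench_grip from where it was at the start of the episode above 0.03 m).
It also fails if it takes over 128 s, if anything falls off the work surface, if the arm or the gripper's body presses on something with over 40 N, if the wrist force passes 120 N, or if a joint passes its speed limit or range.

ROBOT

A 6-joint arm with a two-finger parallel gripper is mounted at the origin on the work surface. World frame = base frame: x ahead of the robot, y to its left, z up, the work surface at z = 0. Lengths are in m, angles in rad, forces in N, time in s.
With the tool pointing down it reaches from about 0.275 to 0.85 m from the base axis. Payload 5.2 kg.
Tool frame: the origin (TCP) lies between the finger pads; the fingertips stand 25 mm ahead of it and the grasp point (between the pads) lies 6 mm ahead of it; x points along the fingers, z is the direction in which the jaws open and shut, and the axes are right-handed (so a half turn about x gives the same grasp; the last joint's range is limited). The gripper opens to 85 mm and grips with 20 to 120 N. Pads are 22 mm wide; open, the fingers measure 114 mm over their backs; the gripper's body (76 mm by 85 mm) begins 54 mm behind the grasp point. The pads swing forward as they close: fully open they stand 13 mm farther back than shut.
Start: joints at [0.9, 0.259, 1.535, -0, 1.348, -0.203], TCP at [0.248, 0.491, 0.256] pointing down, gripper open.
Joint ranges: [-3.14, 3.14], [-0.91, 2.08], [0.19, 2.58], [-1.22, 4.36], [0.22, 2.71], [-3.12, 3.12]. Speed limits (rad/s): [2.57, 2.57, 3.14, 3.14, 3.14, 3.14].

INTERFACE

Orientations are given as [roll, pitch, yaw] about the fixed x, y, z axes, in that order (R = Rz(yaw) Ry(pitch) Rx(roll)).
In Python, from rig import bot, viewer, models gives the robot as it stands. The module is installed in compiled form; this text tells all that it offers.
- The arm moves only by the shell command python3 -m creep 'ROWS'. ROWS is a JSON object of lists of equal length, an entry for each row: "angular": the turn, a rotation vector about the tool's x, y, z in degrees, a list of three; "delta_pos": the shift along the tool's x, y, z in cm, a list of three; "jaw": the finger opening in cm, from 0 to 8.54. A call has 1 to 10 rows; each row is the pose to reach, as a shift and turn from the pose commanded when the call began, along the tool's axes at that moment; what a row does not reach only later rows make up. A row lasts 1/8 s, in which the tool goes at most 62.5 mm and 10.7 degrees, less where a joint would pass 70% of its speed; a pose out of reach is approached as far as the arm can. A call with a gripper value outside its range is refused whole. The fingers move at their own pace and stop on an object; the grip force is fixed at half the most. Time passes only in rows, so rows that repeat a pose let the fingers close. It gives the time, the measured TCP pose, the force and the opening at its end, in the units of the state.
- bot.get_obs(): the state, without advancing time (a new reading comes with each control period).
- viewer.read_camera(name): name is "side" or "top"; returns the picture (420x560x3 uint8, red, green, blue); there is no depth.
- viewer.calibration(name): a dict with "fx", "fy", "cx", "cy" (pixels), "rvec" (rotation vector, rad) and "tvec" (3), from world to camera coordinates, as OpenCV has them. Camera axes: x right, y down, z forward; pixel columns grow to the right and rows downward; lengths in m; the calibration is good to about 2 mm. A picture is of the moment at which its call begins. calibration takes no time and is no camera call.
- bot.sign_off(): hands the job in, once; it reports no verdict.
Trained networks look in the newest picture that a camera, given by its name, has taken for a name from the list of things; names that differ only in an ending like _2 or _b are one class to them, and where a whole thing is asked for, a point or a joint stands for the part that bears it (a point fixed in the world has none). Each returns a list of dicts, best first, with "confidence" (0 to 1); they miss things now and then, are a little off and sometimes report something else, mostly with a low value. They report only what shows in the picture. A call takes as long as a camera call.
- models.recognise(camera, target): "centre" ([row, column] in pixels, amid what is visible of it).
- models.cut_out(camera, target): "region" (420x560 bool, what is visible of it) and "centre" ([row, column] in pixels, amid what is visible of it).
- models.pinpoint(camera, target): "centre" ([row, column] in pixels: a listed point, or the origin of a listed thing).
The state is a dict: "t": time; "qpos": joint angles; "joint_vel": joint speeds; "tau": joint torques, N m; "tool_pos": TCP position; "tcp_rot": TCP orientation; "ft_force": force on the tool from outside, world axes, zero at the start; "wrist_torque": the same for the moment, N m; "gripper_width": opening from 0.0 (shut) to 1.0 (fully open).
Only numpy, scipy, OpenCV 4.12 (cv2) and the standard library are available. Lean on these libraries where they do the work, as an engineer would, in place of code of your own. Each camera call takes 0.05 s, during which the arm holds its last target.

## Working session

There is one attempt and no reset: what is moved stays moved. The work goes in short steps, Python scripts to look and compute and a shell command to move; the robot and the scene stay as the last step left them, time stands still between calls to the robot, and variables do not carry over. Pictures are saved under pics/ and viewed, and the job is handed in when it is done.

```bash
mkdir -p pics; ls
python3 - <<'E'
from rig import bot, viewer, models
import cv2
for c in ("side","top"):
    im=viewer.read_camera(c); cv2.imwrite(f"pics/{c}0.png",im[:,:,::-1]); print(c,viewer.calibration(c))
print(bot.get_obs())
E
```

```text
pics
side {'fx': 525.9642814867622, 'fy': 525.9642814867622, 'cx': 283.7549225037479, 'cy': 207.89933416891327, 'rvec': array([ 2.3389081 , -0.35613016,  0.13324525]), 'tvec': array([-0.51262514,  0.17876325,  1.16862423])}
top {'fx': 506.5880877622706, 'fy': 506.5880877622706, 'cx': 277.4432614033555, 'cy': 208.5742663237832, 'rvec': array([ 2.18412089, -2.13810966,  0.09503814]), 'tvec': array([0.00832601, 0.53123509, 1.46324587])}
{'t': 0.1, 'qpos': array([ 9.00211896e-01,  2.59285675e-01,  1.53595770e+00, -2.72231448e-05,
        1.34802086e+00, -2.02813316e-01]), 'joint_vel': array([ 1.40182203e-03,  9.00030973e-05, -2.46424464e-03,  1.27808308e-04,
       -8.89648155e-04,  2.11416143e-03]), 'tau': array([ 1.90734965e-03, -4.46966064e+01, -2.91246665e+01, -5.29858380e-05,
        6.29730901e-03,  2.16493788e-05]), 'tool_pos': array([0.24771258, 0.49057329, 0.25555583]), 'tcp_rot': array([ 2.95465539,  1.56912454, -2.22549867]), 'ft_force': array([-0.06662492, -0.46729524,  0.09737194]), 'wrist_torque': array([-0.00589506,  0.0558024 , -0.06907841]), 'gripper_width': 1.0021555554500805}
```

View pics/top0.png

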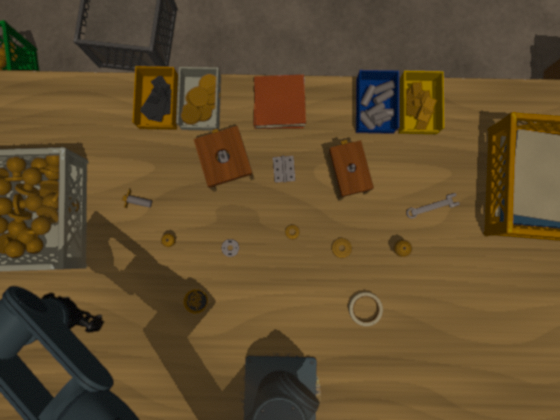

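View pics/side0.png

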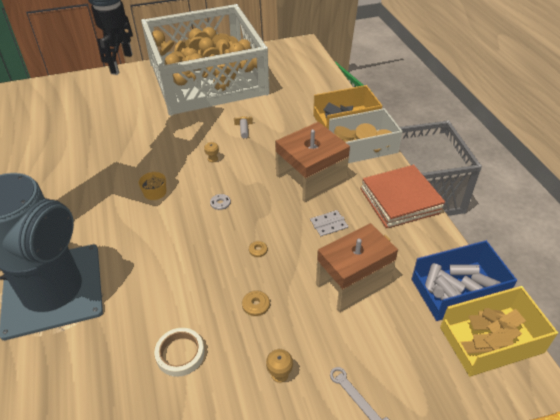

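The top view shows the wide spindle near (156,223), narrow (168,351), plate (248,230), small rose (231,292), large rose (248,341), large knob (247,403) and small knob (240,168). Next I'll localise them.

```bash
cat > h.py <<'E'
from rig import bot, viewer, models
import numpy as np, cv2
from scipy.spatial.transform import Rotation as R
Z=dict(mount_plate_c=.004,large_rose_c=.007,small_rose_c=.006,large_knob_c=.045,small_knob_c=.037,wide_sample_spindle=.12,narrow_sample_spindle=.12,hinge_c=.005,spare_latch_c=.012,wrench_grip=.005)
def cam(c):
    k=viewer.calibration(c); K=np.array([[k['fx'],0,k['cx']],[0,k['fy'],k['cy']],[0,0,1]])
    return K,R.from_rotvec(k['rvec']).as_matrix(),np.array(k['tvec'])
def onz(c,rc,z):
    K,Rm,t=cam(c); d=Rm.T@np.linalg.inv(K)@[rc[1],rc[0],1]; o=-Rm.T@t
    return o+d*(z-o[2])/d[2]
def proj(c,X):
    K,Rm,t=cam(c); p=K@(Rm@np.asarray(X)+t); return p[1]/p[2],p[0]/p[2]
def tri(a,b):
    P=[K@np.c_[Rm,t] for K,Rm,t in (cam('top'),cam('side'))]
    X=cv2.triangulatePoints(P[0],P[1],np.array(a[::-1],float),np.array(b[::-1],float))[:,0]; return X[:3]/X[3]
def state():
    o=bot.get_obs(); M=R.from_euler('xyz',o['tcp_rot']).as_matrix()
    return o,M
def togo(target,Mt=None):
    "shift in tool cm and turn deg from the current pose; target=TCP pos"
    o,M=state(); d=M.T@(np.array(target)-o['tool_pos'])*100
    rv=np.zeros(3) if Mt is None else np.degrees(R.from_matrix(M.T@Mt).as_rotvec())
    return d.round(2),rv.round(1)
def down(a):
    "tool pointing down, jaw axis (z) at world angle a(deg)"
    a=np.radians(a); x=np.array([0,0,-1.]); z=np.array([np.cos(a),np.sin(a),0]); return np.c_[x,np.cross(z,x),z]
def snap(n):
    for c in ('side','top'): cv2.imwrite(f'pics/{c}_{n}.png',viewer.read_camera(c)[:,:,::-1])
E
python3 - <<'E'
from h import *
np.set_printoptions(precision=4,suppress=True)
viewer.read_camera('top');viewer.read_camera('side')
for n,z in Z.items():
    r={}
    for c in('top','side'):
        l=models.pinpoint(c,n); r[c]=l[0] if l else None
        if l: print(n,c,np.round(l[0]['centre'],1),round(l[0]['confidence'],2),len(l),onz(c,l[0]['centre'],z)[:2])
    if r['top'] and r['side']: print('   tri',tri(r['top']['centre'],r['side']['centre']))
o,M=state(); print(M,o['t'])
E
```

```text
mount_plate_c top [244.9 229.1] 0.73 1 [0.4219 0.1613]
mount_plate_c side [199.  220.9] 0.73 2 [0.4162 0.1612]
   tri [0.419  0.1616 0.0034]
large_rose_c top [248.8 334.7] 0.68 1 [ 0.4171 -0.1518]
large_rose_c side [302.7 255.8] 0.83 1 [ 0.4193 -0.1768]
   tri [ 0.4208 -0.1553 -0.0243]
small_rose_c top [153.2 221.9] 0.57 2 [0.698  0.1917]
small_rose_c side [242.7 258.7] 0.46 2 [ 0.4699 -0.0138]
   tri [ 0.6422  0.2386 -0.2826]
large_knob_c top [248.7 402.8] 0.56 1 [ 0.4206 -0.3435]
large_knob_c side [360.8 281.3] 0.87 1 [ 0.4264 -0.3433]
   tri [ 0.4235 -0.3437  0.0464]
small_knob_c top [239.1 168.9] 0.69 2 [0.434  0.3338]
small_knob_c side [148.7 211.7] 0.62 2 [0.4301 0.3296]
   tri [0.4324 0.335  0.0326]
wide_sample_spindle side [143.4 312.7] 0.92 1 [0.6658 0.1683]
narrow_sample_spindle top [168.2 352.6] 0.59 1 [ 0.6383 -0.188 ]
narrow_sample_spindle side [252.4 359. ] 0.69 1 [ 0.6379 -0.198 ]
   tri [ 0.6414 -0.1898  0.109 ]
hinge_c top [165.2 282.8] 0.83 2 [0.665  0.0068]
hinge_c side [224.6 328.9] 0.82 1 [ 0.6496 -0.0083]
   tri [ 0.6628  0.0082 -0.0146]
spare_latch_c top [200.  137.6] 0.71 1 [0.5497 0.4386]
spare_latch_c side [126.9 242.6] 0.61 2 [0.542  0.4337]
   tri [0.5467 0.4406 0.0068]
wrench_grip top [209.4 419. ] 0.9 1 [ 0.5395 -0.4012]
wrench_grip side [386.1 350. ] 0.87 2 [ 0.5412 -0.4114]
   tri [ 0.5429 -0.4053 -0.0088]
[[-0.     -0.8926  0.4509]
 [-0.      0.4509  0.8926]
 [-1.     -0.     -0.    ]] 1.2
```

```bash
cat > crop.py <<'E'
import cv2,sys,numpy as np
def grid(specs,out,s=6,h=22):
    t=[]
    for f,r,c in specs:
        im=cv2.imread(f); r=int(r);c=int(c)
        im=cv2.copyMakeBorder(im,h,h,h,h,cv2.BORDER_CONSTANT)
        p=cv2.resize(im[r:r+2*h,c:c+2*h],None,fx=s,fy=s,interpolation=cv2.INTER_CUBIC)
        p=cv2.convertScaleAbs(p,alpha=1.6,beta=10)
        for k in range(0,2*h,10):
            cv2.putText(p,str(c-h+k),(k*s,10),0,.35,(255,255,0),1);cv2.putText(p,str(r-h+k),(0,k*s+8),0,.35,(0,255,255),1)
            cv2.line(p,(k*s,0),(k*s,5),(255,255,0),1);cv2.line(p,(0,k*s),(5,k*s),(0,255,255),1)
        t.append(p)
    n=3 if len(t)>1 else 1
    while len(t)%n: t.append(t[0]*0)
    cv2.imwrite(out,np.vstack([np.hstack(t[i:i+n]) for i in range(0,len(t),n)]))
E
python3 - <<'E'
from crop import grid
T='pics/top0.png';S='pics/side0.png'
grid([(T,156,223),(T,168,351),(T,248,230),(T,231,292),(T,248,341),(T,247,403)],'pics/g1.png')
grid([(S,143,313),(S,248,358),(S,202,220),(S,248,258),(S,302,256),(S,361,281)],'pics/g2.png')
E
```

```text
(no output)
```

View pics/g1.png

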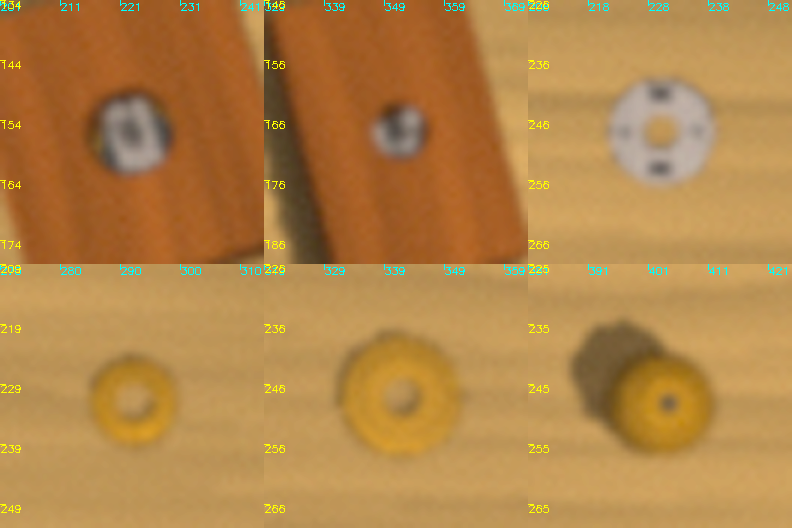

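View pics/g2.png

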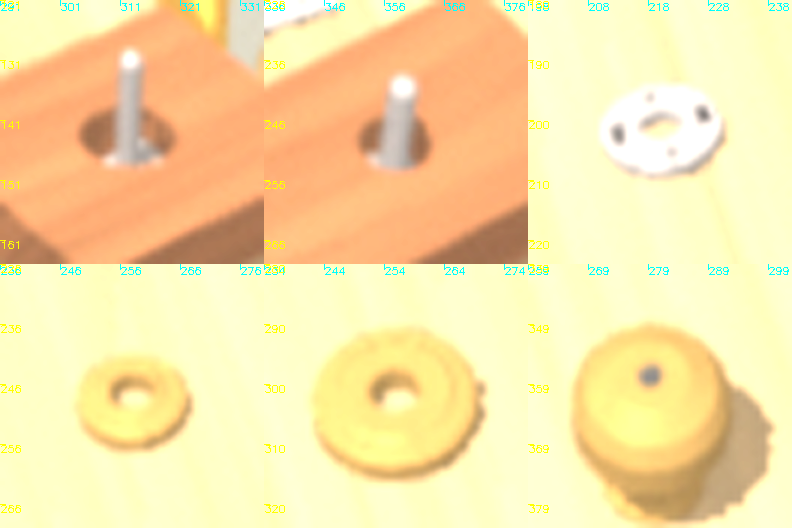

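Run:
```python
from crop import grid
T='pics/top0.png';S='pics/side0.png'
grid([(T,240,168),(S,150,211),(T,310,195),(T,168,285),(T,200,138),(T,207,432)],'pics/g3.png')
from h import *
np.set_printoptions(precision=4,suppress=True)
L=dict(wide=((155.6,222.3,.12),(143.4,311.8,.12)),
 narrow=((167.2,351.1,.12),(248.2,357.3,.12)),
 plate=((247.5,229.8,.008),(200.7,219.7,.008)),
 srose=((231.1,291.8,.010),(248.7,257.9,.006)),
 lrose=((247.3,341.3,.012),(302.8,255.9,.007)),
 lknobdot=((247.8,404.1,.066),(357.1,278.9,.066)))
for n,(a,b) in L.items():
    print(n,onz('top',a[:2],a[2])[:2],onz('side',b[:2],b[2])[:2],tri(a[:2],b[:2]))
print('lknob', onz('top',(247.8,403.2),.048))
```

```text
wide [0.667  0.1754] [0.6637 0.169 ] [0.6674 0.1764 0.1137]
narrow [ 0.6411 -0.1839] [ 0.639  -0.1865] [ 0.641  -0.1841  0.1168]
plate [0.4142 0.1585] [0.4114 0.1519] [0.4133 0.1594 0.0006]
srose [ 0.4665 -0.0241] [ 0.4632 -0.0312] [ 0.466  -0.0241 -0.0027]
lrose [ 0.4218 -0.1707] [ 0.4194 -0.1772] [ 0.4213 -0.172  -0.0008]
lknobdot [ 0.4226 -0.3423] [ 0.4213 -0.3458] [ 0.4223 -0.3433  0.0613]
lknob [ 0.4231 -0.3439  0.048 ]
```

View pics/g3.png

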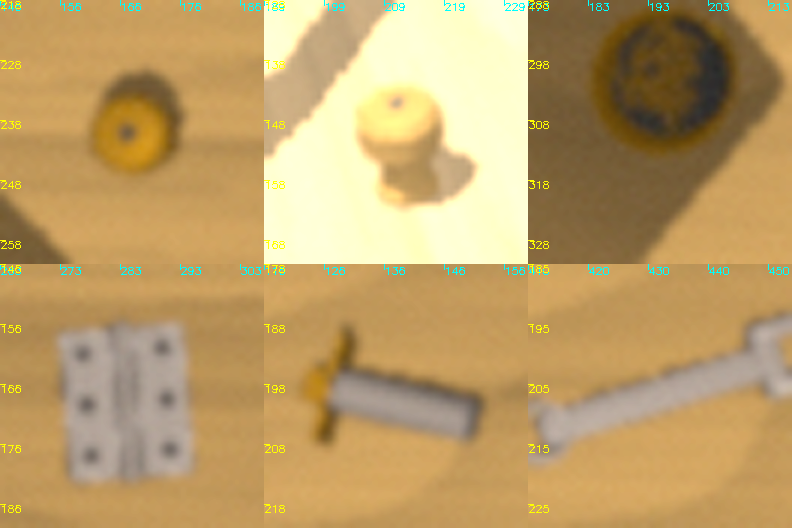

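Run:
```python
from h import *
print(togo([.413,.157,.10],down(90)), [np.round(proj(c,(0,0,0)),1) for c in ('top','side')])
```

```text
(array([ 15.63, -29.78, -22.36]), array([-26.8,  -0. ,   0. ])) [array([392.5, 280.3]), array([288.4,  53. ])]
```

```bash
python3 -m creep '{"delta_pos":[[15.6,-29.8,-22.4],[15.6,-29.8,-22.4],[15.6,-29.8,-22.4],[15.6,-29.8,-22.4],[15.6,-29.8,-22.4],[15.6,-29.8,-22.4],[15.6,-29.8,-22.4],[15.6,-29.8,-22.4],[15.6,-29.8,-22.4]],"angular":[[-26.8,0,0],[-26.8,0,0],[-26.8,0,0],[-26.8,0,0],[-26.8,0,0],[-26.8,0,0],[-26.8,0,0],[-26.8,0,0],[-26.8,0,0]],"jaw":[8,8,8,8,8,8,8,8,8]}'
python3 - <<'E'
from h import *
snap(1)
print(bot.get_obs()['t'],togo([.413,.157,.03],down(90)))
from crop import grid
grid([('pics/side_1.png',190,215),('pics/top_1.png',247,230)],'pics/g4.png',6,40)
E
```

```text
t: 2.33
tool_pos: [0.4129, 0.1569, 0.1005]
tcp_rot: [0.41, 1.57, 1.98]
ft_force: [0.6, 0.7, -0.1]
gripper_width: 0.937
2.425 (array([ 7.08, -0.01, -0.05]), array([0.1, 0. , 0. ]))
```

View pics/g4.png

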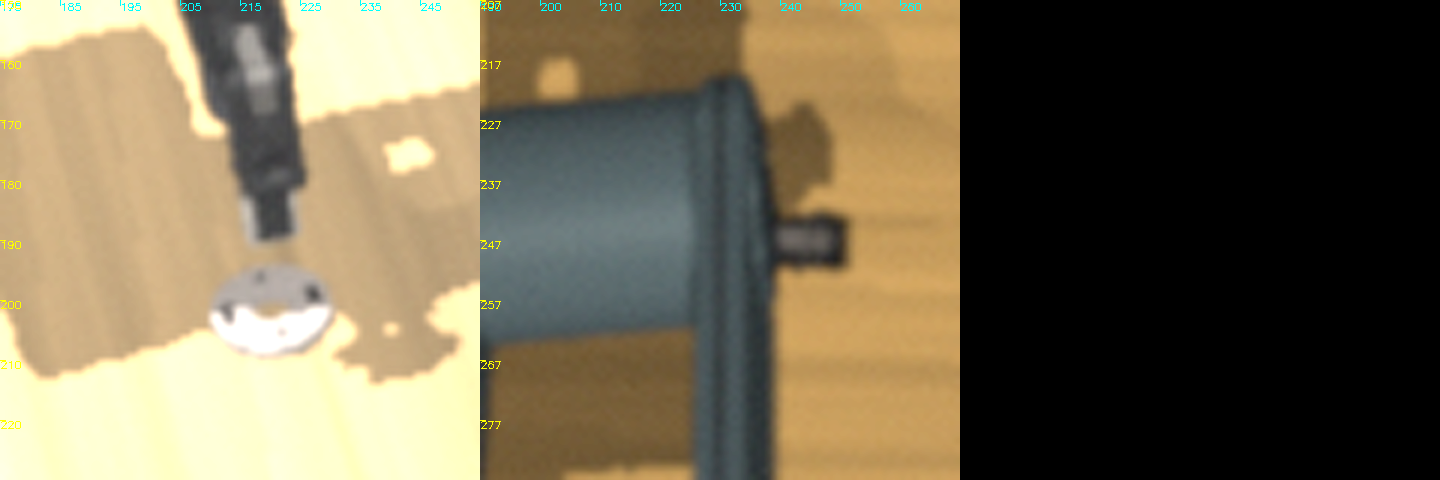

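View pics/side_1.png

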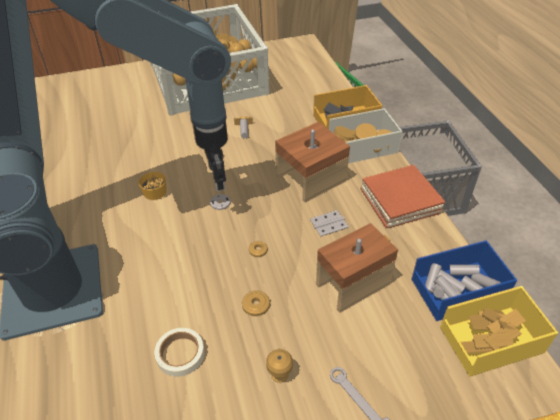

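Run:
```python
from h import *
for z in (.076,.088,.1,.13): print(z,np.round(proj('top',(.4129,.157-.057,z)),1),np.round(proj('side',(.4129,.157-.05,z)),1))
```

```text
0.076 [247.8 247.9] [192.9 221.5]
0.088 [247.6 247.5] [189.3 221.1]
0.1 [247.5 247.2] [185.6 220.6]
0.13 [247.2 246.4] [176.2 219.4]
```

```bash
python3 -m creep '{"delta_pos":[[5,0,-0.2],[7.5,0,-0.2],[7.9,0,-0.2],[7.9,0,-0.2]],"angular":[[0.1,0,0],[0.1,0,0],[0.1,0,0],[0.1,0,0]],"jaw":[7.2,7.2,7.2,7.2]}'
python3 -m creep '{"delta_pos":[[0,0,0],[0,0,0],[0,0,0]],"angular":[[0,0,0],[0,0,0],[0,0,0]],"jaw":[6.5,6.0,5.8]}'
```

```text
t: 2.92
tool_pos: [0.4133, 0.1553, 0.022]
tcp_rot: [-1.446, 1.57, 0.125]
ft_force: [-0.0, 1.9, 0.9]
gripper_width: 0.845
t: 3.3
tool_pos: [0.4133, 0.1547, 0.0219]
tcp_rot: [-1.459, 1.57, 0.11]
ft_force: [-0.5, -0.3, -0.3]
gripper_width: 0.681
```

```bash
python3 -m creep '{"delta_pos":[[0,0,0],[0,0,0],[0,0,0],[0,0,0]],"angular":[[0,0,0],[0,0,0],[0,0,0],[0,0,0]],"jaw":[5.4,4.8,4.5,4.5]}'
python3 - <<'E'
from h import *
snap(2)
from crop import grid
grid([('pics/side_2.png',200,218),('pics/top_2.png',247,230)],'pics/g5.png',6,40)
E
```

```text
t: 3.8
tool_pos: [0.4135, 0.1547, 0.0223]
tcp_rot: [-1.397, 1.569, 0.171]
ft_force: [-2.5, 1.2, 12.3]
gripper_width: 0.571
```

View pics/g5.png

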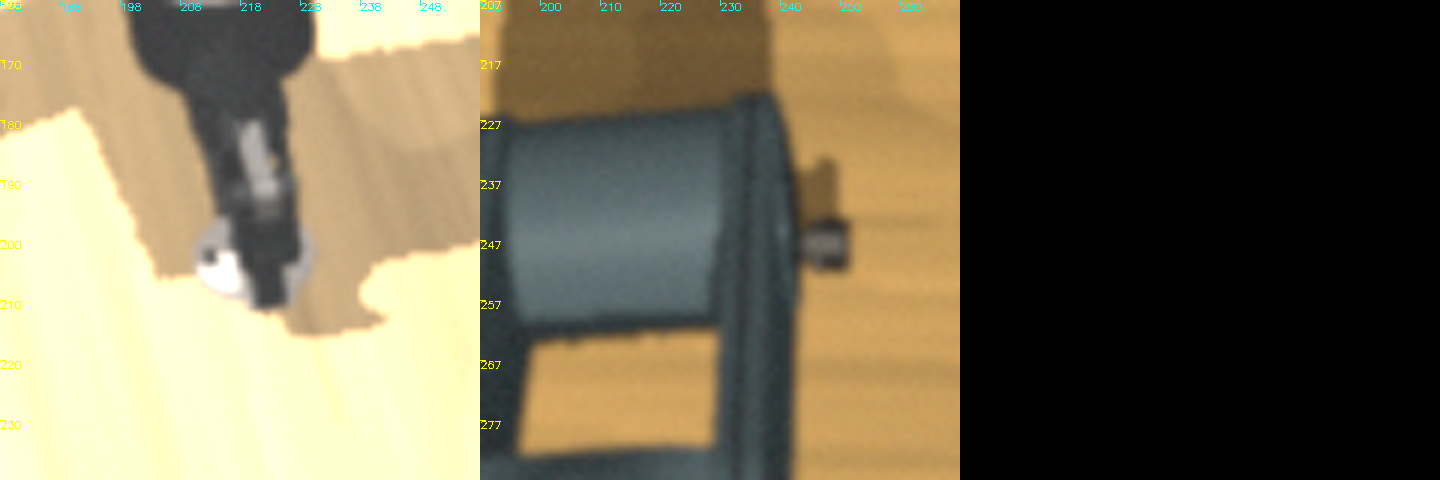

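```bash
python3 -m creep '{"delta_pos":[[-0.1,0,0],[-0.5,0,0],[-4,0,0],[-8,0,0],[-8,0,0]],"angular":[[0,0,0],[0,0,0],[0,0,0],[0,0,0],[0,0,0]],"jaw":[4.5,4.5,4.5,4.5,4.5]}'
python3 - <<'E'
from h import *
snap(3)
from crop import grid
grid([('pics/side_3.png',185,218),('pics/top_3.png',247,230)],'pics/g6.png',6,40)
E
```

```text
t: 4.53
tool_pos: [0.415, 0.1549, 0.1038]
tcp_rot: [-1.466, 1.565, 0.104]
ft_force: [0.4, -0.9, -1.3]
gripper_width: 0.568
```

View pics/g6.png

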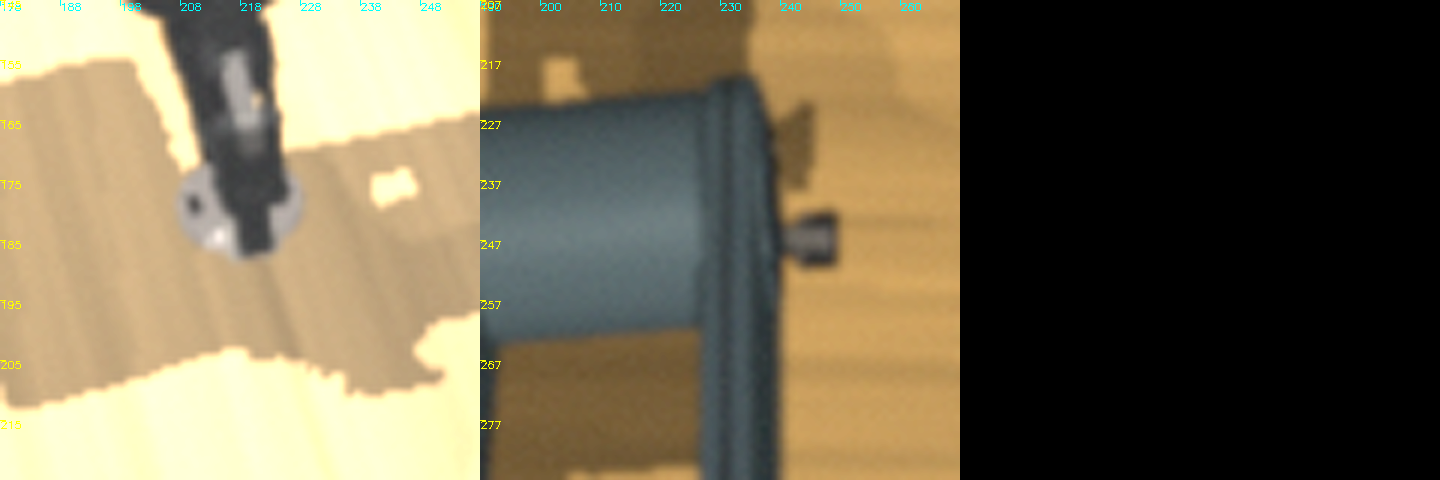

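Run:
```python
from h import *
for z in (.082,.086): print(np.round(proj('side',(.415,.155,z+.004)),1),np.round(proj('side',(.415,.155-.028,z-.003)),1), np.round(proj('side',(.425,.155,z)),1))
```

```text
[177.  217.8] [186.4 220.5] [177.4 221.9]
[175.8 217.7] [185.2 220.4] [176.1 221.8]
```

Run:
```python
from h import *
print(togo([.665,.172,.215],down(90)),togo([.415,.155,.215]))
```

```text
(array([-11.37, -25.22,   1.79]), array([-0.1,  0. ,  0. ])) (array([-11.38,  -0.23,   0.04]), array([0., 0., 0.]))
```

```bash
python3 -m creep '{"delta_pos":[[-6,-1,0],[-11.4,-5,0.4],[-11.4,-11,0.8],[-11.4,-17,1.2],[-11.4,-22,1.5],[-11.4,-25.2,1.8],[-11.4,-25.2,1.8],[-11.4,-25.2,1.8]],"angular":[[0,0,0],[0,0,0],[0,0,0],[0,0,0],[0,0,0],[0,0,0],[0,0,0],[0,0,0]],"jaw":[4.5,4.5,4.5,4.5,4.5,4.5,4.5,4.5]}'
python3 - <<'E'
from h import *
snap(4)
print(togo([.665,.172,.215],down(90)))
from crop import grid
grid([('pics/side_4.png',125,310),('pics/top_4.png',155,223)],'pics/g7.png',6,40)
E
```

```text
t: 5.62
tool_pos: [0.6637, 0.1721, 0.213]
tcp_rot: [1.656, 1.566, -3.058]
ft_force: [-0.0, -0.6, -0.5]
gripper_width: 0.57
(array([-0.05, -0.12, -0.02]), array([-0.1, -0. , -0.1]))
```

View pics/g7.png

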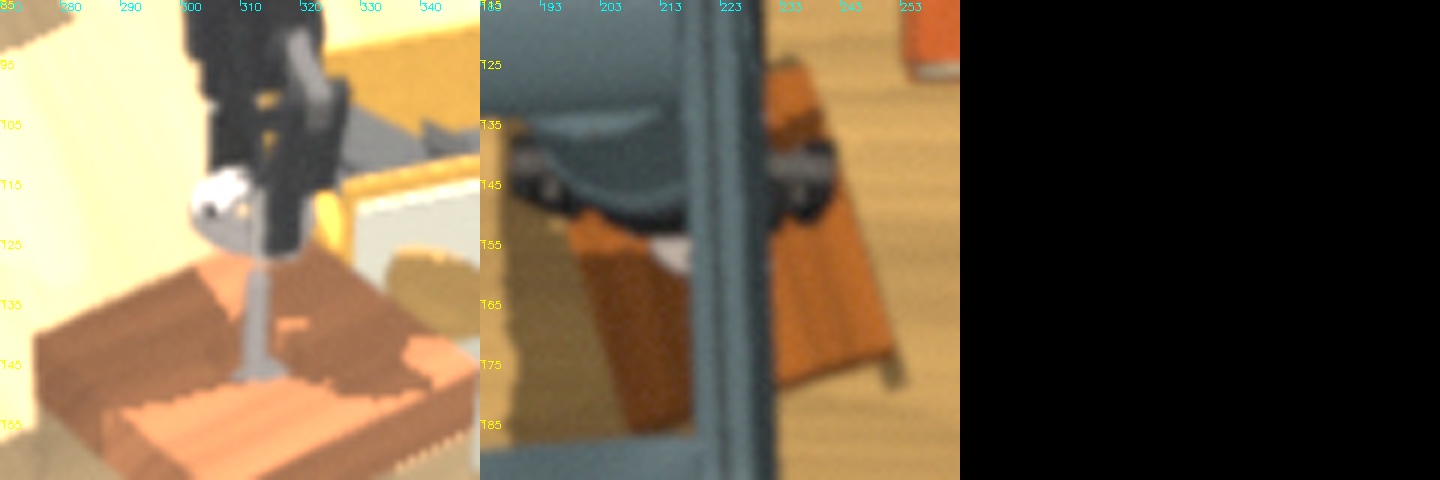

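Run:
```python
from h import *
t=np.array([.6637,.1721,.213])
print('plate top c',proj('side',t+[0,0,-.0135]),'left',proj('side',t+[-.026,0,-.0135]))
a=np.linspace(0,6.28,200)
P=np.array([proj('side',t+[.026*np.cos(x),.026*np.sin(x),-.0135-s]) for x in a for s in (0,.008)])
print('plate outline r,c min',P.min(0),'max',P.max(0))
print('finger tip',proj('side',t+[0,-.028,-.0215]))
for xy in ((.6637,.169),(.667,.1754),(.6655,.1725)):
  print(xy,'tip',proj('side',(*xy,.162)),'base',proj('side',(*xy,.12)),'topcam tip',proj('top',(*xy,.162)),proj('top',(*xy,.12)))
```

```text
plate top c (np.float64(116.73125716843808), np.float64(312.3128756340893)) left (np.float64(118.6767130823144), np.float64(302.1409347114723))
plate outline r,c min [110.50249392 301.53995869] max [125.86438301 323.05339004]
finger tip (np.float64(126.02921847840082), np.float64(316.07116359334117))
(0.6637, 0.169) tip (np.float64(129.96969260524997), np.float64(312.2866562067646)) base (np.float64(143.39633045114346), np.float64(311.8048123892626)) topcam tip (np.float64(153.6223828771605), np.float64(222.732201693323)) (np.float64(156.7948086813668), np.float64(224.55969640495096))
(0.667, 0.1754) tip (np.float64(128.2321311704708), np.float64(312.69111723552885)) base (np.float64(141.64761573409623), np.float64(312.2020200696432)) topcam tip (np.float64(152.38147558000762), np.float64(220.41698349219385)) (np.float64(155.58953270855403), np.float64(222.31223903931706))
(0.6655, 0.1725) tip (np.float64(129.01817071833366), np.float64(312.50644047359754)) base (np.float64(142.4387372190945), np.float64(312.0206544250512)) topcam tip (np.float64(152.94536245609152), np.float64(221.46582380577246)) (np.float64(156.13723074094443), np.float64(223.33038829146582))
```

Run:
```python
from h import *
print(onz('side',(142.1,311.6),.12), onz('side',(128.9-1.3,312.1),.161), tri((155.6,222.3),(142.1,311.6)))
print('narrow',onz('side',(248.2-1.3,357.1),.12),tri((167.2,351.1),(246.9,357.1)))
```

```text
[0.6649393  0.17412622 0.12      ] [0.66693251 0.17956209 0.161     ] [0.66640127 0.17579177 0.11858711]
narrow [ 0.63995079 -0.18313487  0.12      ] [ 0.64032368 -0.18361992  0.12058609]
```

```bash
python3 -m creep '{"delta_pos":[[0,-0.2,0.3],[0,-0.2,0.3],[2,-0.2,0.3],[3.5,-0.2,0.3],[3.5,-0.2,0.3]],"angular":[[-0.1,0,0],[-0.1,0,0],[-0.1,0,0],[-0.1,0,0],[-0.1,0,0]],"jaw":[4.5,4.5,4.5,4.5,4.5]}'
python3 - <<'E'
from h import *
snap(5)
print(togo([.666,.1755,.146],down(90)), bot.get_obs()['wrist_torque'])
from crop import grid
grid([('pics/side_5.png',135,310)],'pics/g8.png',8,35)
E
```

```text
t: 6.35
tool_pos: [0.6659, 0.1751, 0.1786]
tcp_rot: [1.67, 1.567, -3.042]
ft_force: [-0.3, 0.4, -0.9]
gripper_width: 0.566
(array([3.45, 0.11, 0.03]), array([-0.,  0.,  0.])) [ 0.0267767  -0.01430712 -0.02186718]
```

View pics/g8.png

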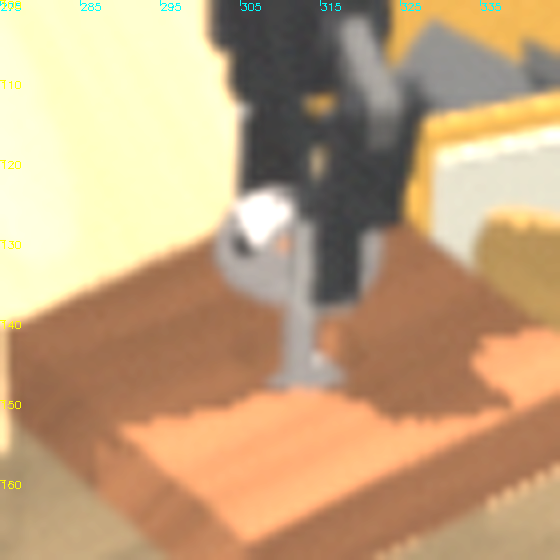

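Run:
```python
import cv2
im=cv2.imread('pics/side_5.png')[112:152,290:335]
cv2.imwrite('pics/z1.png',cv2.resize(cv2.convertScaleAbs(im,alpha=1.2),None,fx=14,fy=14,interpolation=cv2.INTER_CUBIC))
```

```text
(no output)
```

View pics/z1.png

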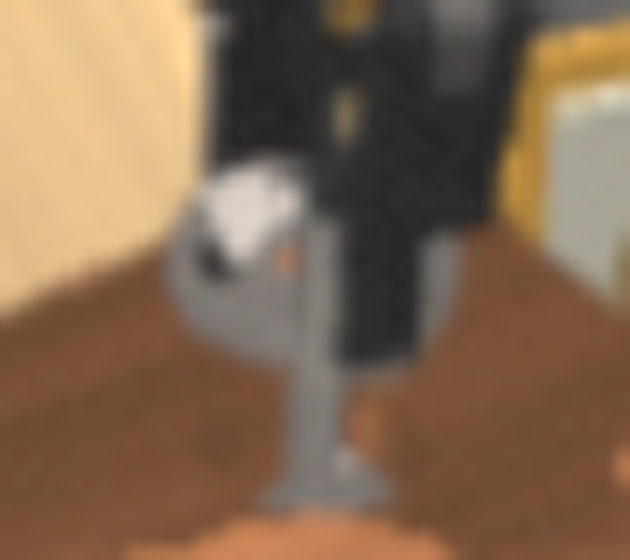

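```bash
python3 - <<'E'
from h import *
from PIL import Image
E
python3 - <<'E'
import sys; sys.path.insert(0,'.')
from h import *
im=cv2.imread('pics/side_5.png'); s=14
z=cv2.resize(cv2.convertScaleAbs(im[112:152,290:335],alpha=1.2),None,fx=s,fy=s,interpolation=cv2.INTER_CUBIC)
t=np.array([.6659,.1751,.1786])
def dr(X,col):
    r,c=proj('side',X); r+=1.3;c+=.2
    cv2.circle(z,(int((c-290+.5)*s),int((r-112+.5)*s)),2,col,-1)
for a in np.linspace(0,6.28,60):
    u=np.array([np.cos(a),np.sin(a),0])
    dr(t+.026*u+[0,0,-.0135],(0,255,0)); dr(t+.009*u+[0,0,-.0135],(0,255,255)); dr(t+.009*u+[0,0,-.0215],(0,160,160))
    dr(np.array([.666,.1755,.162-.005])+.005*u,(255,0,0)); dr(np.array([.666,.1755,.12])+.005*u,(255,0,0));dr(np.array([.666,.1755,.12])+.02*u,(255,0,255))
cv2.imwrite('pics/z2.png',z)
E
```

```text
(no output)
```

View pics/z2.png

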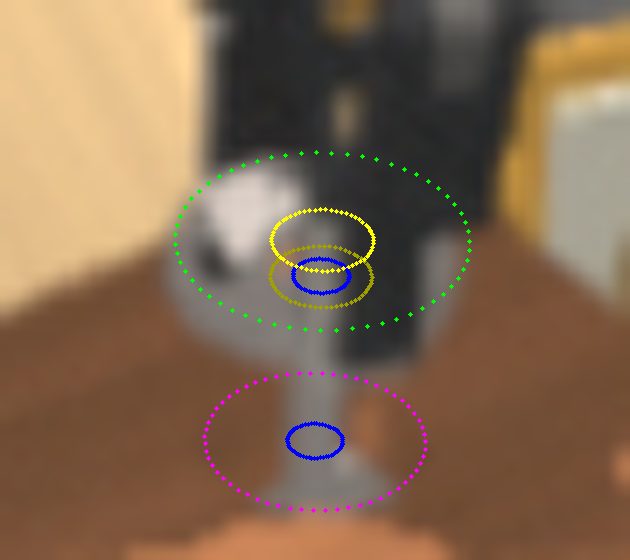

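```bash
python3 -m creep '{"delta_pos":[[0.6,0.05,0],[1.2,0.05,0],[1.8,0.05,0],[1.8,0.05,0]],"angular":[[0,0,0],[0,0,0],[0,0,0],[0,0,0]],"jaw":[4.5,4.5,4.5,4.5]}'; python3 -m creep '{"delta_pos":[[0.6,0,0],[1.2,0,0],[1.6,0,0],[1.6,0,0]],"angular":[[0,0,0],[0,0,0],[0,0,0],[0,0,0]],"jaw":[4.5,4.5,4.5,4.5]}'
```

```text
t: 6.95
tool_pos: [0.666, 0.1751, 0.1614]
tcp_rot: [1.654, 1.569, -3.059]
ft_force: [-0.3, -0.2, 0.5]
gripper_width: 0.567
t: 7.45
tool_pos: [0.6662, 0.1751, 0.1457]
tcp_rot: [1.652, 1.57, -3.06]
ft_force: [-0.0, 0.1, -0.5]
gripper_width: 0.566
```

```bash
python3 -m creep '{"delta_pos":[[0.2,0,0],[0.2,0,0],[0.2,0,0],[0.2,0,0],[0.1,0,0]],"angular":[[0,0,0],[0,0,0],[0,0,0],[0,0,0],[0,0,0]],"jaw":[4.5,5.4,5.8,6.5,7.5]}'; python3 -m creep '{"delta_pos":[[-2,0,0],[-6,0,0],[-9,0,0],[-9,0,0]],"angular":[[0,0,0],[0,0,0],[0,0,0],[0,0,0]],"jaw":[8,8,8,8]}'
python3 - <<'E'
from h import *
snap(6)
from crop import grid
grid([('pics/side_6.png',135,310)],'pics/g9.png',8,35)
print(togo([.4215,-.1712,.10],down(90)))
E
```

```text
t: 8.07
tool_pos: [0.6665, 0.1751, 0.1454]
tcp_rot: [-1.649, 1.571, -0.078]
ft_force: [-0.2, -0.1, 0.7]
gripper_width: 0.877
t: 8.57
tool_pos: [0.6681, 0.1754, 0.239]
tcp_rot: [-1.468, 1.564, 0.103]
ft_force: [-0.6, 0.4, -0.2]
gripper_width: 0.936
(array([ 13.51,  24.48, -34.63]), array([-0., -0., -0.]))
```

View pics/g9.png

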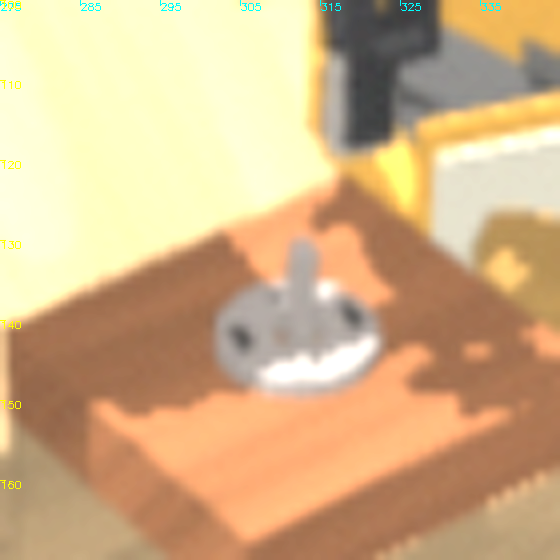

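```bash
python3 -m creep '{"delta_pos":[[1,3,-4.5],[4,6.5,-9],[13.5,24.5,-34.6],[13.5,24.5,-34.6],[13.5,24.5,-34.6],[13.5,24.5,-34.6],[13.5,24.5,-34.6],[13.5,24.5,-34.6],[13.5,24.5,-34.6],[13.5,24.5,-34.6]],"angular":[[0,0,0],[0,0,0],[0,0,0],[0,0,0],[0,0,0],[0,0,0],[0,0,0],[0,0,0],[0,0,0],[0,0,0]],"jaw":[8.2,8.2,8.2,8.2,8.2,8.2,8.2,8.2,8.2,8.2]}'
python3 - <<'E'
from h import *
print(togo([.4215,-.1712,.0225],down(90)))
E
```

```text
t: 9.93
tool_pos: [0.4223, -0.17, 0.1005]
tcp_rot: [-1.183, 1.57, 0.389]
ft_force: [-0.2, 0.9, 0.6]
gripper_width: 0.957
(array([ 7.8 ,  0.08, -0.12]), array([0., 0., 0.]))
```

```bash
python3 -m creep '{"delta_pos":[[4,0.1,0],[7,0.1,0],[7.8,0.1,0],[7.8,0.1,0],[7.8,0.1,0],[7.8,0.1,0],[7.8,0.1,0],[7.8,0.1,0]],"angular":[[0,0,0],[0,0,0],[0,0,0],[0,0,0],[0,0,0],[0,0,0],[0,0,0],[0,0,0]],"jaw":[8,8,8,7,6.4,6,5.4,5.2]}'; python3 -m creep '{"delta_pos":[[0,0,0],[-0.3,0,0],[-4,0,0],[-8,0,0],[-8,0,0]],"angular":[[0,0,0],[0,0,0],[0,0,0],[0,0,0],[0,0,0]],"jaw":[5.2,5.2,5.2,5.2,5.2]}'
python3 - <<'E'
from h import *
snap(7)
from crop import grid
grid([('pics/side_7.png',285,250)],'pics/g10.png',8,35)
print(togo([.666,.1755,.230],down(90)))
E
```

```text
t: 10.92
tool_pos: [0.4213, -0.1713, 0.0239]
tcp_rot: [-2.14, 1.568, -0.569]
ft_force: [-0.5, 1.8, 11.0]
gripper_width: 0.667
t: 11.55
tool_pos: [0.4223, -0.1722, 0.1052]
tcp_rot: [-2.202, 1.564, -0.631]
ft_force: [0.6, -0.6, -0.9]
gripper_width: 0.664
(array([-12.76, -24.56,  34.63]), array([-0., -0.,  0.]))
```

View pics/g10.png

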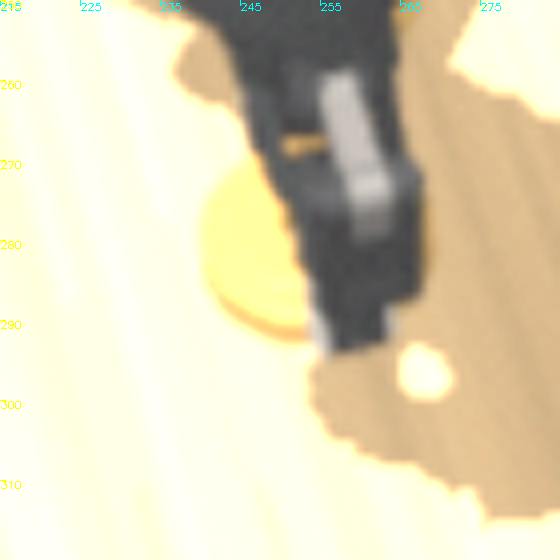

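```bash
cat >> h.py <<'E'
def overlay(pic,out,rings,win,s=12,cam_='side'):
    "rings: list of (centre,radius,bgr); win r0,r1,c0,c1; side bias +1.3,+.2"
    br,bc=(1.3,.2) if cam_=='side' else (0,0)
    r0,r1,c0,c1=win; im=cv2.imread(pic)
    z=cv2.resize(cv2.convertScaleAbs(im[r0:r1,c0:c1],alpha=1.3),None,fx=s,fy=s,interpolation=cv2.INTER_CUBIC)
    for C,rad,col in rings:
        for a in np.linspace(0,6.283,48):
            r,c=proj(cam_,np.array(C)+rad*np.array([np.cos(a),np.sin(a),0]))
            cv2.circle(z,(int((c+bc-c0+.5)*s),int((r+br-r0+.5)*s)),1,col,-1)
    cv2.imwrite(out,z)
E
python3 - <<'E'
from h import *
t=np.array([.4223,-.1722,.1052])
overlay('pics/side_7.png','pics/z3.png',[(t-[0,0,.0239],.03,(0,255,0)),(t-[0,0,.0099],.03,(255,255,0))],(260,305,230,280))
E
```

```text
(no output)
```

View pics/z3.png

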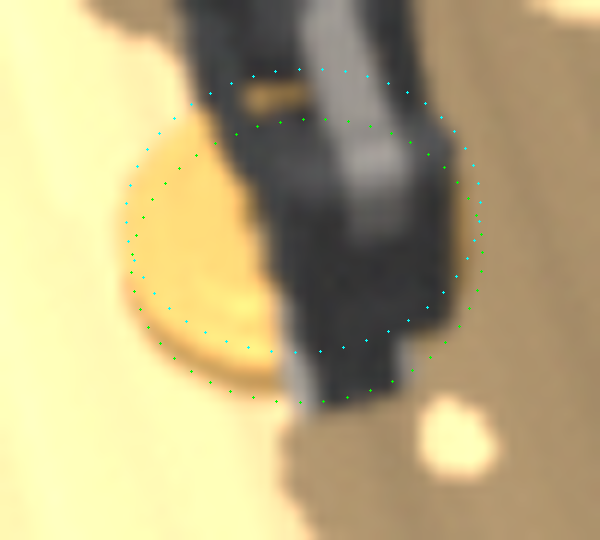

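```bash
python3 -m creep '{"delta_pos":[[-5,-1,1],[-10,-4,5],[-12.8,-8,10],[-12.8,-12,16],[-12.8,-16,22],[-12.8,-20,28],[-12.8,-24.6,34.6],[-12.8,-24.6,34.6],[-12.8,-24.6,34.6],[-12.8,-24.6,34.6]],"angular":[[0,0,0],[0,0,0],[0,0,0],[0,0,0],[0,0,0],[0,0,0],[0,0,0],[0,0,0],[0,0,0],[0,0,0]],"jaw":[5.2,5.2,5.2,5.2,5.2,5.2,5.2,5.2,5.2,5.2]}'
python3 - <<'E'
from h import *
print(togo([.667,.1755,.190],down(90)))
E
```

```text
t: 12.9
tool_pos: [0.6655, 0.175, 0.2277]
tcp_rot: [1.782, 1.566, -2.93]
ft_force: [0.2, 0.1, -0.8]
gripper_width: 0.664
(array([ 3.77, -0.16,  0.05]), array([ 0. , -0.1, -0.2]))
```

```bash
python3 -m creep '{"delta_pos":[[0.5,-0.15,0],[2,-0.15,0],[3.8,-0.15,0],[3.8,-0.15,0],[3.8,-0.15,0]],"angular":[[0,0,0],[0,0,0],[0,0,0],[0,0,0],[0,0,0]],"jaw":[5.2,5.2,5.2,5.2,5.2]}'
python3 - <<'E'
from h import *
snap(8); t=bot.get_obs()['tool_pos']; print(t)
s=np.array([.666,.1755,.12])
overlay('pics/side_8.png','pics/z4.png',[(t-[0,0,.0239],.03,(0,255,0)),(t-[0,0,.0099],.03,(255,255,0)),(t-[0,0,.0099],.009,(0,255,255)),(s+[0,0,.037],.005,(255,0,0))],(105,155,285,335))
E
```

```text
t: 13.52
tool_pos: [0.668, 0.175, 0.1922]
tcp_rot: [1.567, 1.571, 3.138]
ft_force: [-0.4, 0.3, 0.1]
gripper_width: 0.66
[0.66840059 0.1752085  0.19301214]
```

View pics/z4.png

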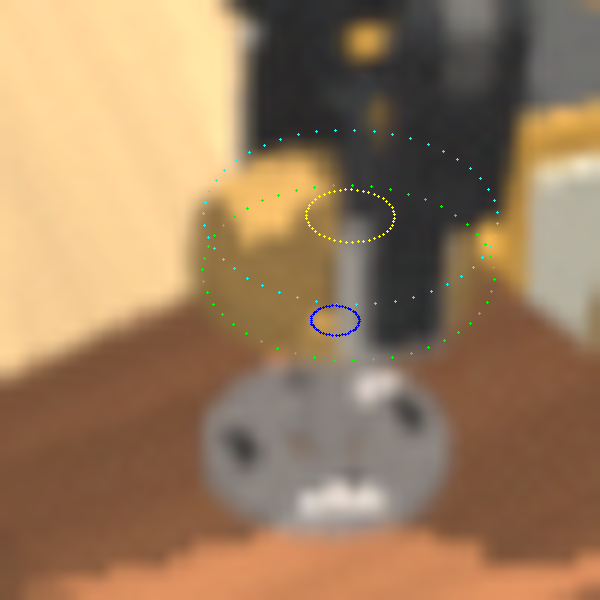

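```bash
python3 -m creep '{"delta_pos":[[0.6,0,0],[1.2,0,0],[1.8,0,0],[2.0,0,0],[2.0,0,0]],"angular":[[0,0,0],[0,0,0],[0,0,0],[0,0,0],[0,0,0]],"jaw":[5.2,5.2,5.2,5.2,5.2]}';python3 -m creep '{"delta_pos":[[0.6,0,0],[1.2,0,0],[1.6,0,0],[1.6,0,0]],"angular":[[0,0,0],[0,0,0],[0,0,0],[0,0,0]],"jaw":[5.2,5.2,5.2,5.2]}'
```

```text
t: 14.25
tool_pos: [0.6679, 0.1751, 0.172]
tcp_rot: [1.704, 1.57, -3.009]
ft_force: [-0.3, 0.2, -1.1]
gripper_width: 0.659
t: 14.75
tool_pos: [0.6677, 0.1751, 0.1556]
tcp_rot: [1.671, 1.57, -3.041]
ft_force: [-0.2, 0.1, -0.6]
gripper_width: 0.659
```

```bash
python3 -m creep '{"delta_pos":[[0.2,0,0],[0.3,0,0],[0.3,0,0]],"angular":[[0,0,0],[0,0,0],[0,0,0]],"jaw":[5.2,5.2,5.2]}';python3 -m creep '{"delta_pos":[[0,0,0],[0,0,0],[0,0,0],[-0.1,0,0],[-3,0,0],[-7,0,0],[-9,0,0],[-9,0,0]],"angular":[[0,0,0],[0,0,0],[0,0,0],[0,0,0],[0,0,0],[0,0,0],[0,0,0],[0,0,0]],"jaw":[6.2,6.8,7.4,8,8.2,8.2,8.2,8.2]}'
python3 - <<'E'
from h import *
snap(9)
s=np.array([.666,.1755,.12])
overlay('pics/side_9.png','pics/z5.png',[(s+[0,0,.022],.03,(0,255,0)),(s+[0,0,.008],.03,(255,255,0)),(s+[0,0,.037],.005,(255,0,0))],(105,155,285,335))
print(togo([.423,-.343,.15],down(90)))
E
```

```text
t: 15.12
tool_pos: [0.668, 0.1751, 0.1533]
tcp_rot: [1.871, 1.571, -2.842]
ft_force: [0.5, 1.1, -1.1]
gripper_width: 0.662
t: 16.12
tool_pos: [0.669, 0.1753, 0.2457]
tcp_rot: [-1.474, 1.566, 0.096]
ft_force: [1.0, -0.4, -0.1]
gripper_width: 0.962
(array([  9.28,  24.45, -51.81]), array([-0. , -0. , -0.1]))
```

View pics/z5.png

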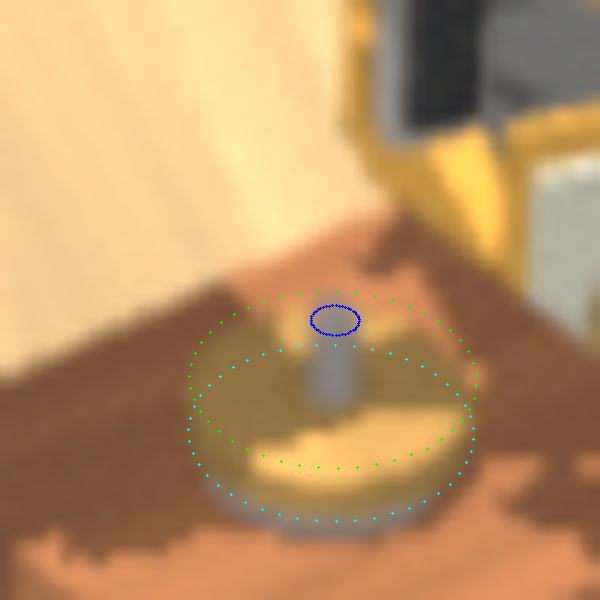

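```bash
python3 -m creep '{"delta_pos":[[0,3,-5],[0,6,-11],[9.3,24.4,-51.8],[9.3,24.4,-51.8],[9.3,24.4,-51.8],[9.3,24.4,-51.8],[9.3,24.4,-51.8],[9.3,24.4,-51.8],[9.3,24.4,-51.8],[9.3,24.4,-51.8]],"angular":[[0,0,0],[0,0,0],[0,0,0],[0,0,0],[0,0,0],[0,0,0],[0,0,0],[0,0,0],[0,0,0],[0,0,0]],"jaw":[8.2,8.2,8.2,8.2,8.2,8.2,8.2,8.2,8.2,8.2]}'
python3 - <<'E'
from h import *
print(togo([.423,-.3435,.051],down(90)))
E
```

```text
t: 17.48
tool_pos: [0.4213, -0.3448, 0.1478]
tcp_rot: [0.852, 1.567, 2.419]
ft_force: [0.3, -0.1, -0.3]
gripper_width: 0.962
(array([ 9.68, -0.19,  0.11]), array([-0.2,  0.1, -0.2]))
```

```bash
python3 -m creep '{"delta_pos":[[0,-0.1,0.1],[4,-0.1,0.1],[8,-0.1,0.1],[9.7,-0.1,0.1],[9.7,-0.1,0.1]],"angular":[[-0.2,0,-0.1],[-0.2,0,-0.1],[-0.2,0,-0.1],[-0.2,0,-0.1],[-0.2,0,-0.1]],"jaw":[8.2,8.2,8.2,8.2,8.2]}'
python3 - <<'E'
from h import *
snap(10); t=bot.get_obs()['tool_pos']; print(t,togo([.423,-.3435,.051],down(90)))
k=np.array([.423,-.3435,0])
overlay('pics/side_10.png','pics/z6.png',[(k+[0,0,.037],.025,(0,255,0)),(k+[0,0,.053],.025,(255,255,0)),(k+[0,0,.0],.017,(255,0,0)),(t,.001,(0,0,255))],(335,395,255,305))
E
```

```text
t: 18.1
tool_pos: [0.4244, -0.3393, 0.0514]
tcp_rot: [0.288, 1.567, 1.864]
ft_force: [0.4, -0.5, 0.5]
gripper_width: 0.961
[ 0.4254675  -0.3410897   0.05354078] (array([ 0.25,  0.25, -0.24]), array([0.3, 0. , 0.1]))
```

View pics/z6.png

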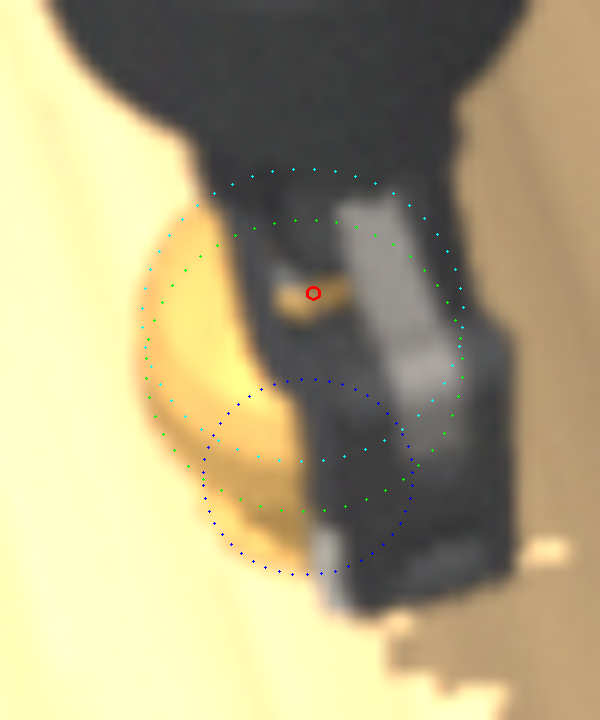

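```bash
python3 -m creep '{"delta_pos":[[0.1,0.2,-0.2],[0.1,0.2,-0.2],[0.1,0.2,-0.2],[0.1,0.2,-0.2],[0.1,0.2,-0.2],[0.1,0.2,-0.2],[0.1,0.2,-0.2]],"angular":[[0.2,0,0],[0.2,0,0],[0.2,0,0],[0.2,0,0],[0.2,0,0],[0.2,0,0],[0.2,0,0]],"jaw":[7,6.2,5.4,4.8,4.2,4.2,4.2]}'
python3 - <<'E'
from h import *
print(togo([.423,-.3435,.051],down(90)))
E
```

```text
t: 19.08
tool_pos: [0.4232, -0.344, 0.0531]
tcp_rot: [-1.822, 1.568, -0.251]
ft_force: [0.1, 1.5, 6.7]
gripper_width: 0.56
(array([0.21, 0.02, 0.05]), array([ 0. , -0. ,  0.1]))
```

```bash
python3 -m creep '{"delta_pos":[[-0.5,0,0],[-5,0,0],[-11,0,0],[-17,0,0],[-19.5,0,0],[-19.5,0,0],[-19.5,0,0]],"angular":[[0,0,0],[0,0,0],[0,0,0],[0,0,0],[0,0,0],[0,0,0],[0,0,0]],"jaw":[4.2,4.2,4.2,4.2,4.2,4.2,4.2]}'
python3 - <<'E'
from h import *
snap(11); t=bot.get_obs()['tool_pos']; print(t,togo([.666,.1755,.24],down(90)))
k=t-[0,0,.053]
overlay('pics/side_11.png','pics/z7.png',[(k+[0,0,.037],.025,(0,255,0)),(k+[0,0,.053],.025,(255,255,0)),(k+[0,0,.0],.017,(255,0,0)),(t,.001,(0,0,255))],(275,335,245,295),10)
E
```

```text
t: 19.95
tool_pos: [0.422, -0.343, 0.2454]
tcp_rot: [0.117, 1.568, 1.688]
ft_force: [-0.9, -0.2, -3.3]
gripper_width: 0.557
[ 0.42190369 -0.34296892  0.24498789] (array([  0.65, -24.4 ,  51.85]), array([-0. ,  0.2, -0.1]))
```

View pics/z7.png

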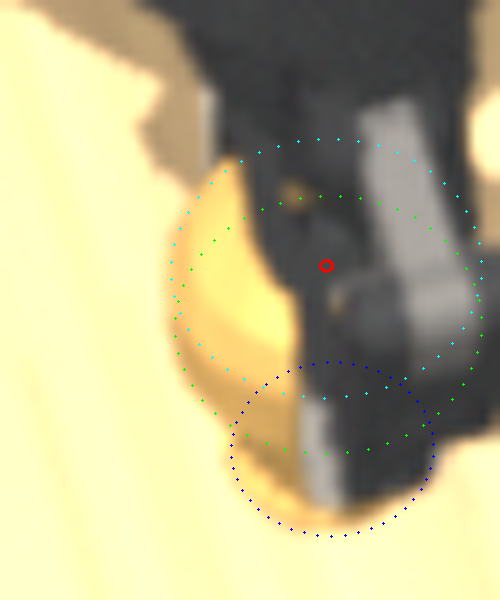

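Held, upright and centred. Carry to the wide spindle.

```bash
python3 -m creep '{"delta_pos":[[0,-2.4,5.2],[0,-4.8,10.4],[0,-7.3,15.6],[0,-9.8,20.8],[0,-12.2,26],[0,-14.7,31],[0,-17.1,36.4],[0,-19.5,41.6],[0,-22,46.8],[0.5,-24.4,51.8]],"angular":[[0,0,0],[0,0,0],[0,0,0],[0,0,0],[0,0,0],[0,0,0],[0,0,0],[0,0,0],[0,0,0],[0,0,0]],"jaw":[4.2,4.2,4.2,4.2,4.2,4.2,4.2,4.2,4.2,4.2]}'; python3 -m creep '{"delta_pos":[[0,0,0],[0,0,0]],"angular":[[0,0,0],[0,0,0]],"jaw":[4.2,4.2]}'
python3 - <<'E'
from h import *
print(togo([.666,.1755,.222],down(90)))
E
```

```text
t: 21.3
tool_pos: [0.667, 0.176, 0.2408]
tcp_rot: [2.203, 1.57, -2.51]
ft_force: [0.6, -0.8, -1.8]
gripper_width: 0.56
t: 21.55
tool_pos: [0.6659, 0.174, 0.2405]
tcp_rot: [2.032, 1.569, -2.68]
ft_force: [0.8, 0.3, -2.6]
gripper_width: 0.557
(array([ 1.85, -0.01,  0.15]), array([ 0. , -0.1, -0.1]))
```

```bash
python3 -m creep '{"delta_pos":[[0.9,0,0.15],[1.8,0,0.15],[1.8,0,0.15]],"angular":[[0,0,0],[0,0,0],[0,0,0]],"jaw":[4.2,4.2,4.2]}'
python3 - <<'E'
from h import *
snap(12); t=bot.get_obs()['tool_pos']; print(t,togo([.666,.1755,.20],down(90)))
k=t-[0,0,.053]; s=np.array([.666,.1755,.12])
overlay('pics/side_12.png','pics/z8.png',[(k+[0,0,.037],.025,(0,255,0)),(k+[0,0,.053],.025,(255,255,0)),(k+[0,0,.0],.017,(255,0,0)),(s+[0,0,.022],.03,(0,0,255)),(s+[0,0,.037],.005,(255,0,255))],(90,150,290,340),10)
E
```

```text
t: 21.92
tool_pos: [0.6659, 0.1747, 0.2234]
tcp_rot: [1.948, 1.57, -2.765]
ft_force: [-0.1, 0.0, -1.4]
gripper_width: 0.559
[0.66662952 0.17510661 0.22473278] (array([2.47, 0.07, 0.04]), array([-0. , -0. ,  0.1]))
```

View pics/z8.png

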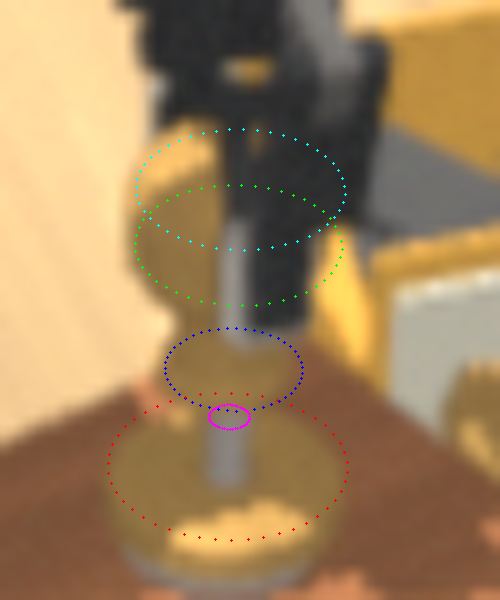

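```bash
python3 -m creep '{"delta_pos":[[0.5,0,0],[1.0,0,0],[1.5,0,0],[1.5,0,0]],"angular":[[0,0,0],[0,0,0],[0,0,0],[0,0,0]],"jaw":[4.2,4.2,4.2,4.2]}'; python3 -m creep '{"delta_pos":[[0.4,0,0],[0.8,0,0],[1.1,0,0],[1.1,0,0]],"angular":[[0,0,0],[0,0,0],[0,0,0],[0,0,0]],"jaw":[4.2,4.2,4.2,4.2]}'
```

```text
t: 22.52
tool_pos: [0.6664, 0.1757, 0.2089]
tcp_rot: [-1.975, 1.57, -0.405]
ft_force: [-1.5, -0.1, -1.6]
gripper_width: 0.56
t: 23.02
tool_pos: [0.6666, 0.1756, 0.1983]
tcp_rot: [-1.637, 1.57, -0.066]
ft_force: [-0.3, 0.4, -1.5]
gripper_width: 0.557
```

```bash
python3 -m creep '{"delta_pos":[[0.15,0,0],[0.3,0,0],[0.3,0,0]],"angular":[[0,0,0],[0,0,0],[0,0,0]],"jaw":[4.2,4.2,4.2]}'; python3 -m creep '{"delta_pos":[[0.1,0,0],[0.1,0,0]],"angular":[[0,0,0],[0,0,0]],"jaw":[4.2,4.2]}'
```

```text
t: 23.4
tool_pos: [0.6667, 0.1757, 0.1956]
tcp_rot: [-1.588, 1.569, -0.018]
ft_force: [-0.5, -0.6, -1.5]
gripper_width: 0.558
t: 23.65
tool_pos: [0.6669, 0.1757, 0.1952]
tcp_rot: [-1.544, 1.568, 0.027]
ft_force: [-0.1, -0.4, -0.1]
gripper_width: 0.559
```

```bash
python3 -m creep '{"delta_pos":[[0.05,0,0],[0.05,0,0],[0.05,0,0],[0.05,0,0],[0,0,0],[0,0,0],[0,0,0]],"angular":[[0,0,0],[0,0,0],[0,0,0],[0,0,0],[0,0,0],[0,0,0],[0,0,0]],"jaw":[4.2,4.2,5.2,5.6,6.2,7,8]}'; python3 -m creep '{"delta_pos":[[-2,0,0],[-6,0,0],[-10,0,0],[-10,0,0]],"angular":[[0,0,0],[0,0,0],[0,0,0],[0,0,0]],"jaw":[8.2,8.2,8.2,8.2]}'
python3 - <<'E'
from h import *
snap(13); print(togo([.466,-.024,.15],down(90)))
s=np.array([.666,.1755,.12]);k=s+[0,0,.022]
overlay('pics/side_13.png','pics/z9.png',[(k+[0,0,.037],.025,(0,255,0)),(k+[0,0,.053],.025,(255,255,0)),(k+[0,0,.0],.017,(255,0,0)),(s+[0,0,.022],.03,(0,0,255)),(s+[0,0,.008],.03,(255,0,255))],(95,155,285,335),10)
E
```

```text
t: 24.52
tool_pos: [0.6668, 0.1757, 0.1946]
tcp_rot: [-1.558, 1.569, 0.013]
ft_force: [1.0, 0.0, -0.3]
gripper_width: 0.934
t: 25.02
tool_pos: [0.6682, 0.1759, 0.2996]
tcp_rot: [-1.488, 1.561, 0.083]
ft_force: [-0.5, -0.5, -0.9]
gripper_width: 0.96
(array([ 14.44,  20.09, -19.97]), array([-0. ,  0. ,  0.1]))
```

View pics/z9.png

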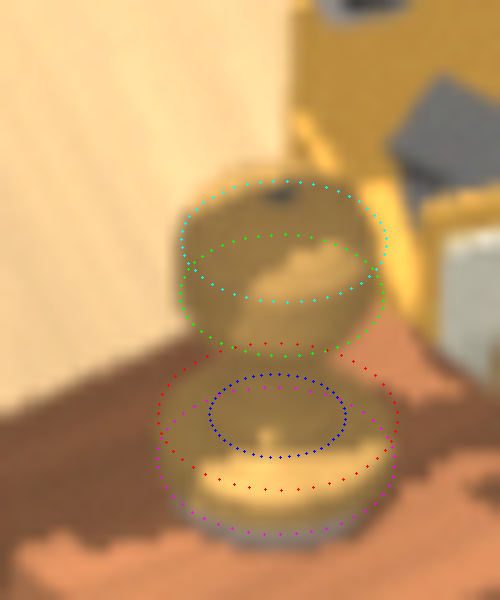

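```bash
python3 -m creep '{"delta_pos":[[0,4,-4],[4,8,-8],[10,20.1,-20],[14.4,20.1,-20],[14.4,20.1,-20],[14.4,20.1,-20],[14.4,20.1,-20]],"angular":[[0,0,0],[0,0,0],[0,0,0],[0,0,0],[0,0,0],[0,0,0],[0,0,0]],"jaw":[8,8,8,7.5,7.5,7.5,7.5]}'
python3 - <<'E'
from h import *
print(togo([.466,-.024,.025],down(90)))
E
```

```text
t: 26.0
tool_pos: [0.4634, -0.0245, 0.1484]
tcp_rot: [1.126, 1.567, 2.694]
ft_force: [0.7, -0.9, 0.4]
gripper_width: 0.88
(array([12.34, -0.3 ,  0.03]), array([-0.1,  0.1, -0.2]))
```

```bash
python3 -m creep '{"delta_pos":[[4,-0.2,0],[9,-0.2,0],[11.8,-0.2,0],[12.3,-0.2,0],[12.3,-0.2,0]],"angular":[[0,0,0],[0,0,0],[0,0,0],[0,0,0],[0,0,0]],"jaw":[7.5,7.2,7,7,7]}';  python3 - <<'E'
from h import *
snap(14); t=bot.get_obs()['tool_pos']; print(t,togo([.466,-.024,.025],down(90)))
k=np.array([.466,-.024,0])
overlay('pics/side_14.png','pics/z10.png',[(k,.022,(0,255,0)),(k+[0,0,.012],.022,(255,255,0)),(t*[1,1,0]+[0,0,.012],.009,(255,0,0))],(225,270,230,280),12)
E
```

```text
t: 26.62
tool_pos: [0.469, -0.0241, 0.0279]
tcp_rot: [-1.633, 1.568, -0.061]
ft_force: [-0.2, 0.6, 0.8]
gripper_width: 0.819
[ 0.4693933  -0.02439544  0.02862849] (array([0.36, 0.34, 0.04]), array([ 0. , -0. ,  0.2]))
```

View pics/z10.png

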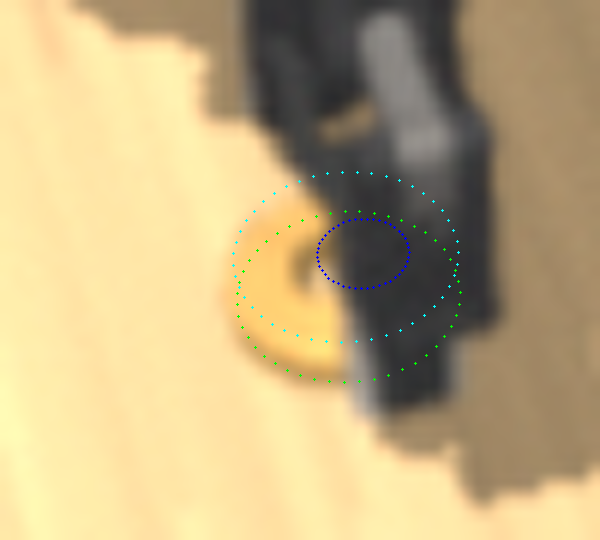

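```bash
python3 -m creep '{"delta_pos":[[0.1,0.45,0],[0.3,0.45,0],[0.3,0.45,0]],"angular":[[0,0,0],[0,0,0],[0,0,0]],"jaw":[7,7,7]}';  python3 - <<'E'
from h import *
snap(15); t=bot.get_obs()['tool_pos']; print(t)
k=np.array([.4645,-.024,0])
overlay('pics/side_15.png','pics/z11.png',[(k,.022,(0,255,0)),(k+[0,0,.012],.022,(255,255,0)),(t*[1,1,0]+[0,0,.012],.009,(255,0,0))],(225,270,230,280),12)
E
```

```text
t: 27.1
tool_pos: [0.4636, -0.0244, 0.0246]
tcp_rot: [-1.628, 1.569, -0.057]
ft_force: [-0.9, 0.0, 0.1]
gripper_width: 0.819
[ 0.46361359 -0.02440546  0.0244992 ]
```

View pics/z11.png

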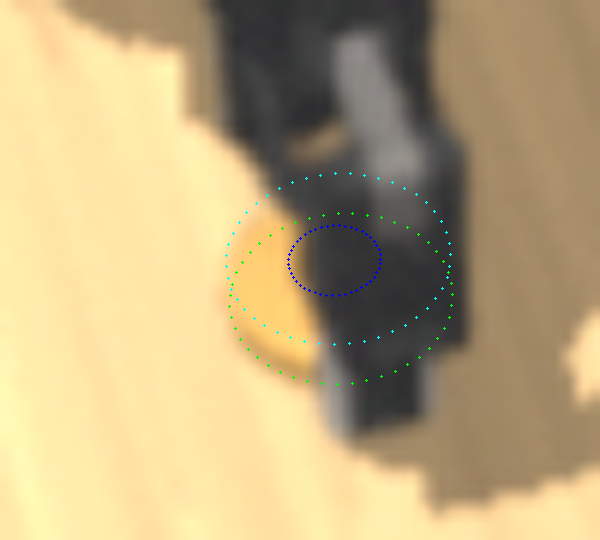

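```bash
python3 -m creep '{"delta_pos":[[-0.1,0,0],[-0.1,0,0],[-0.1,0,0],[-0.1,0,0],[-0.1,0,0],[-0.1,0,0],[-0.1,0,0],[-0.1,0,0]],"angular":[[0,0,0],[0,0,0],[0,0,0],[0,0,0],[0,0,0],[0,0,0],[0,0,0],[0,0,0]],"jaw":[6.2,5.5,5,4.6,4.2,3.8,3.6,3.6]}'; python3 -m creep '{"delta_pos":[[-0.2,0,0],[-4,0,0],[-10,0,0],[-16,0,0],[-18,0,0],[-18,0,0]],"angular":[[0,0,0],[0,0,0],[0,0,0],[0,0,0],[0,0,0],[0,0,0]],"jaw":[3.6,3.6,3.6,3.6,3.6,3.6]}';  python3 - <<'E'
from h import *
snap(16); t=bot.get_obs()['tool_pos']; print(t,togo([.6405,-.184,.21],down(90)))
r,c=map(int,proj('side',t-[0,0,.02]))
k=t-[0,0,.0255]
overlay('pics/side_16.png','pics/z12.png',[(k,.022,(0,255,0)),(k+[0,0,.012],.022,(255,255,0)),(k+[0,0,.012],.009,(255,0,0))],(r-25,r+25,c-25,c+25),12)
E
```

```text
t: 28.2
tool_pos: [0.4636, -0.0244, 0.026]
tcp_rot: [-1.644, 1.569, -0.073]
ft_force: [-1.2, 0.4, 7.6]
gripper_width: 0.483
t: 28.95
tool_pos: [0.4642, -0.0246, 0.2069]
tcp_rot: [-1.771, 1.565, -0.2]
ft_force: [-0.2, 0.6, -1.3]
gripper_width: 0.479
[ 0.46251865 -0.02414576  0.20428558] (array([ -0.58, -17.8 , -15.98]), array([-0.,  0.,  0.]))
```

View pics/z12.png

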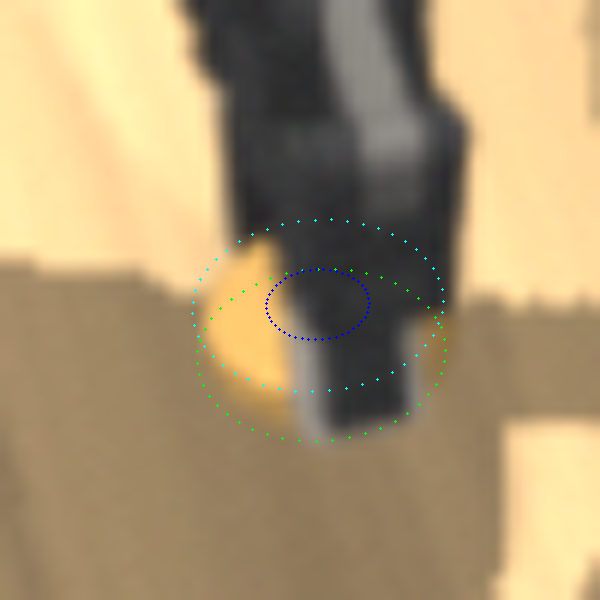

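```bash
python3 -m creep '{"delta_pos":[[-0.5,-4,-3.5],[-0.5,-8,-7],[-0.5,-12,-10.5],[-0.5,-16,-14],[-0.5,-17.7,-16],[-0.5,-17.7,-16],[-0.5,-17.7,-16]],"angular":[[0,0,0],[0,0,0],[0,0,0],[0,0,0],[0,0,0],[0,0,0],[0,0,0]],"jaw":[3.6,3.6,3.6,3.6,3.6,3.6,3.6]}'
python3 - <<'E'
from h import *
print(togo([.6405,-.184,.183],down(90)))
E
```

```text
t: 29.92
tool_pos: [0.639, -0.1833, 0.2086]
tcp_rot: [0.734, 1.568, 2.305]
ft_force: [-0.1, -0.0, -0.0]
gripper_width: 0.479
(array([ 2.56, -0.16, -0.07]), array([-0. ,  0.1, -0.1]))
```

```bash
python3 -m creep '{"delta_pos":[[1,-0.1,-0.1],[2.5,-0.1,-0.1],[2.5,-0.1,-0.1],[2.5,-0.1,-0.1]],"angular":[[0,0,0],[0,0,0],[0,0,0],[0,0,0]],"jaw":[3.6,3.6,3.6,3.6]}'
python3 - <<'E'
from h import *
snap(17); t=np.mean([bot.get_obs()['tool_pos'] for _ in range(3)],0); print(t,togo([.6405,-.184,.150],down(90)))
s=np.array([.6405,-.184,.12])
k=t-[0,0,.0255]
overlay('pics/side_17.png','pics/z13.png',[(k,.022,(0,255,0)),(k+[0,0,.012],.022,(255,255,0)),(k+[0,0,.012],.009,(255,0,0)),(s,.012,(255,0,255)),(s,.005,(0,0,255)),(s+[0,0,.027],.005,(0,0,255))],(215,265,330,380),12)
E
```

```text
t: 30.42
tool_pos: [0.6411, -0.1851, 0.1856]
tcp_rot: [-1.511, 1.569, 0.06]
ft_force: [0.4, -0.2, -0.2]
gripper_width: 0.481
[ 0.64151054 -0.18540439  0.1862052 ] (array([3.62, 0.11, 0.14]), array([ 0. , -0. ,  0.1]))
```

View pics/z13.png

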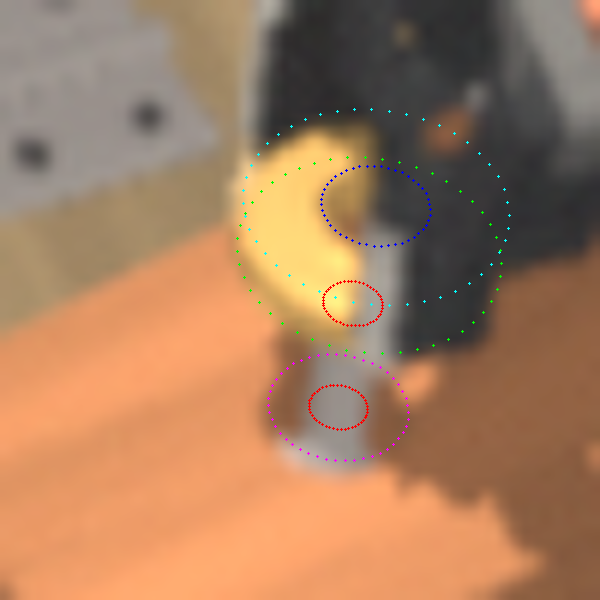

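```bash
python3 -m creep '{"delta_pos":[[0,0.05,0.13],[0.5,0.05,0.13],[1,0.05,0.13],[1.5,0.05,0.13],[1.5,0.05,0.13]],"angular":[[0,0,0],[0,0,0],[0,0,0],[0,0,0],[0,0,0]],"jaw":[3.6,3.6,3.6,3.6,3.6]}'; python3 -m creep '{"delta_pos":[[0.5,0,0],[1.0,0,0],[1.5,0,0],[2,0,0],[2,0,0]],"angular":[[0,0,0],[0,0,0],[0,0,0],[0,0,0],[0,0,0]],"jaw":[3.6,3.6,3.6,3.6,3.6]}'
```

```text
t: 31.15
tool_pos: [0.6404, -0.1839, 0.1698]
tcp_rot: [-0.565, 1.57, 1.005]
ft_force: [-0.8, -0.5, -0.6]
gripper_width: 0.481
t: 31.78
tool_pos: [0.6405, -0.1839, 0.15]
tcp_rot: [-0.962, 1.57, 0.609]
ft_force: [-0.1, -0.0, -0.2]
gripper_width: 0.482
```

```bash
python3 -m creep '{"delta_pos":[[0.2,0,0],[0.35,0,0],[0.35,0,0]],"angular":[[0,0,0],[0,0,0],[0,0,0]],"jaw":[3.6,3.6,3.6]}'; python3 -m creep '{"delta_pos":[[0,0,0],[0,0,0],[0,0,0],[0,0,0],[-3,0,0],[-7,0,0],[-10,0,0],[-10,0,0]],"angular":[[0,0,0],[0,0,0],[0,0,0],[0,0,0],[0,0,0],[0,0,0],[0,0,0],[0,0,0]],"jaw":[4.6,5.2,5.8,6.6,7.2,7.5,7.5,7.5]}'
python3 - <<'E'
from h import *
snap(18); print(togo([.434,.334,.15],down(90)),togo([.55,.02,.25],down(90)))
s=np.array([.6405,-.184,.12])
overlay('pics/side_18.png','pics/z14.png',[(s,.022,(0,255,0)),(s+[0,0,.012],.022,(255,255,0)),(s+[0,0,.012],.009,(255,0,0))],(215,265,330,380),12)
from crop import grid
grid([('pics/top_18.png',240,168),('pics/side_18.png',155,211)],'pics/g20.png',6,40)
E
```

```text
t: 32.15
tool_pos: [0.6408, -0.184, 0.1471]
tcp_rot: [-1.547, 1.569, 0.024]
ft_force: [-0.4, 0.4, -1.0]
gripper_width: 0.485
t: 33.15
tool_pos: [0.642, -0.1846, 0.2505]
tcp_rot: [-1.918, 1.563, -0.347]
ft_force: [0.0, 0.4, 0.1]
gripper_width: 0.881
(array([ 9.65, 20.65, 51.79]), array([-0. ,  0. ,  0.1])) (array([-0.35,  9.04, 20.39]), array([-0. ,  0. ,  0.1]))
```

View pics/z14.png

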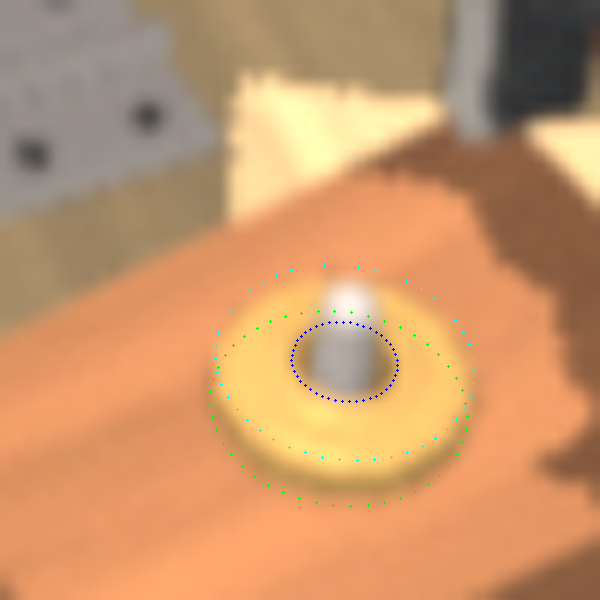

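View pics/g20.png

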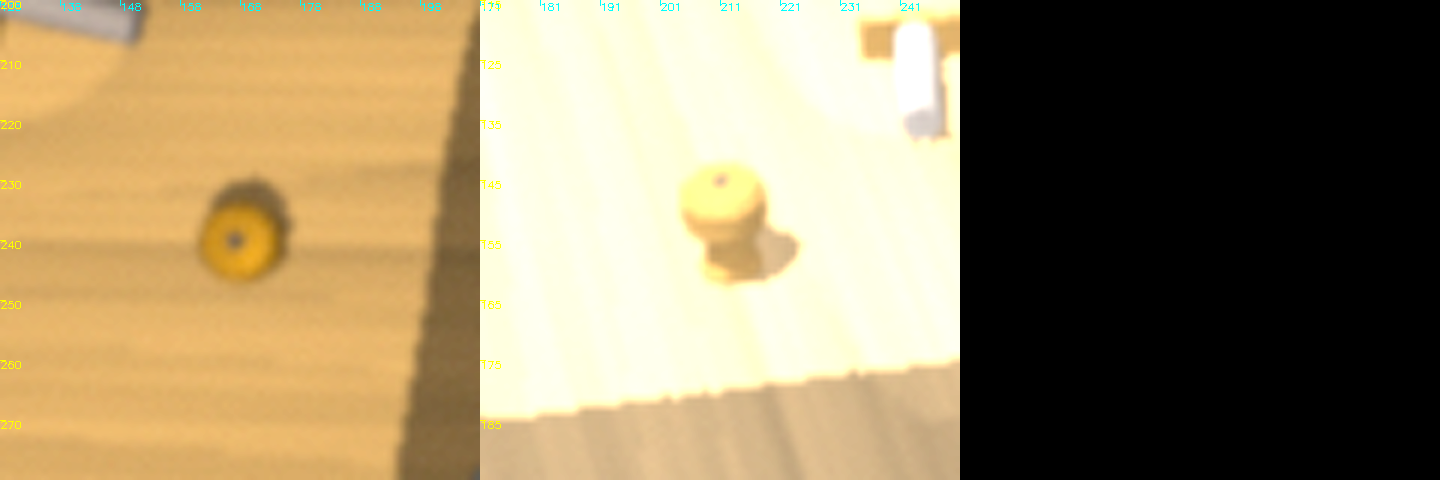

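```bash
python3 - <<'E'
from h import *
print(onz('top',(239.6,167.8),.05),onz('top',(240,167.6),.04),onz('side',(143.5,210.4),.05),tri((239.6,167.8),(143.5,210.4)))
E
python3 -m creep '{"delta_pos":[[0,4,4],[0,7,10],[9,20.65,51.8],[9,20.65,51.8],[9,20.65,51.8],[9,20.65,51.8],[9,20.65,51.8],[9,20.65,51.8],[9,20.65,51.8],[9,20.65,51.8]],"angular":[[0,0,0],[0,0,0],[0,0,0],[0,0,0],[0,0,0],[0,0,0],[0,0,0],[0,0,0],[0,0,0],[0,0,0]],"jaw":[7.5,7.5,7.5,7.5,7.5,7.5,7.5,7.5,7.5,7.5]}'; python3 -m creep '{"delta_pos":[[0,0,0],[0,0,0]],"angular":[[0,0,0],[0,0,0]],"jaw":[7.5,7.5]}'
python3 - <<'E'
from h import *
print(togo([.4325,.335,.045],down(90)))
E
```

```text
[0.43202291 0.33396568 0.05      ] [0.43122071 0.33681656 0.04      ] [0.42935084 0.3366375  0.05      ] [0.43041153 0.33355561 0.0523381 ]
t: 34.5
tool_pos: [0.4311, 0.3362, 0.1541]
tcp_rot: [2.051, 1.567, -2.658]
ft_force: [-0.2, 0.0, -0.8]
gripper_width: 0.881
t: 34.75
tool_pos: [0.4349, 0.3326, 0.1566]
tcp_rot: [-2.102, 1.569, -0.532]
ft_force: [0.4, 0.0, 0.1]
gripper_width: 0.873
(array([11.16,  0.25,  0.24]), array([-0.1, -0. ,  0.1]))
```

```bash
python3 -m creep '{"delta_pos":[[0,0.35,0.2],[4,0.35,0.2],[9,0.35,0.2],[11.1,0.35,0.2],[11.1,0.35,0.2],[11.1,0.35,0.2]],"angular":[[0,0,0],[0,0,0],[0,0,0],[0,0,0],[0,0,0],[0,0,0]],"jaw":[7.5,7.5,7.5,7.2,7,7]}'
python3 - <<'E'
from h import *
snap(19); t=bot.get_obs()['tool_pos']; print(t)
k=np.array([.431,.335,0])
overlay('pics/side_19.png','pics/z15.png',[(k,.015,(0,255,0)),(k+[0,0,.03],.02,(255,255,0)),(k+[0,0,.044],.02,(255,0,0)),(t,.001,(0,0,255))],(125,175,190,240),12)
E
```

```text
t: 35.5
tool_pos: [0.4322, 0.3359, 0.047]
tcp_rot: [-1.336, 1.567, 0.234]
ft_force: [0.3, -0.0, 0.3]
gripper_width: 0.823
[0.43224592 0.33621763 0.04740072]
```

View pics/z15.png

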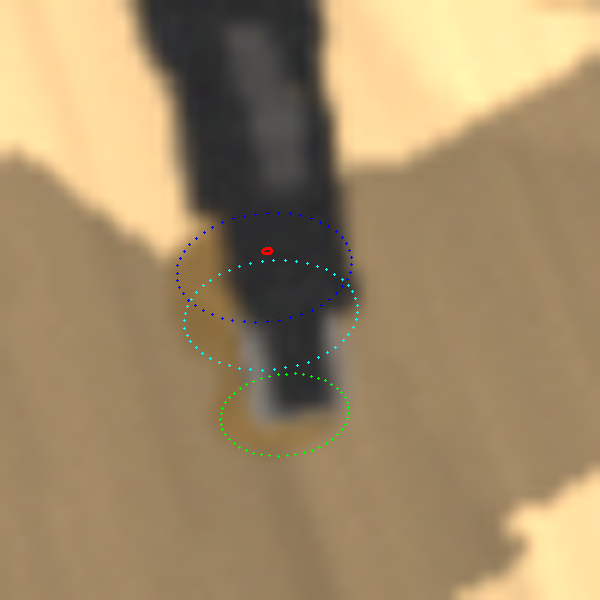

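```bash
python3 -m creep '{"delta_pos":[[0.3,0.1,-0.1],[0.3,0.1,-0.1],[0.3,0.1,-0.1],[0.3,0.1,-0.1],[0.3,0.1,-0.1],[0.3,0.1,-0.1],[0.3,0.1,-0.1],[0.3,0.1,-0.1],[0.3,0.1,-0.1]],"angular":[[0,0,0],[0,0,0],[0,0,0],[0,0,0],[0,0,0],[0,0,0],[0,0,0],[0,0,0],[0,0,0]],"jaw":[7,6.2,5.5,5,4.4,4,3.6,3.2,3.2]}'; python3 -m creep '{"delta_pos":[[-0.3,0,0],[-4,0,0],[-10,0,0],[-16,0,0],[-18.5,0,0],[-18.5,0,0],[-18.5,0,0]],"angular":[[0,0,0],[0,0,0],[0,0,0],[0,0,0],[0,0,0],[0,0,0],[0,0,0]],"jaw":[3.2,3.2,3.2,3.2,3.2,3.2,3.2]}'
python3 - <<'E'
from h import *
snap(20); t=bot.get_obs()['tool_pos']; print(t,togo([.6405,-.184,.23],down(90)))
k=t-[0,0,.045];r,c=map(int,proj('side',k))
overlay('pics/side_20.png','pics/z16.png',[(k,.015,(0,255,0)),(k+[0,0,.03],.02,(255,255,0)),(k+[0,0,.044],.02,(255,0,0)),(t,.001,(0,0,255))],(r-30,r+20,c-25,c+25),12)
E
```

```text
t: 36.72
tool_pos: [0.4302, 0.3352, 0.0432]
tcp_rot: [-1.361, 1.568, 0.209]
ft_force: [-1.0, 1.1, 5.1]
gripper_width: 0.446
t: 37.6
tool_pos: [0.4288, 0.3344, 0.2259]
tcp_rot: [2.495, 1.569, -2.218]
ft_force: [-0.4, 0.5, -1.7]
gripper_width: 0.436
[0.42867661 0.33435736 0.22549584] (array([ -0.39, -21.19, -51.83]), array([-0. , -0.1, -0.1]))
```

View pics/z16.png

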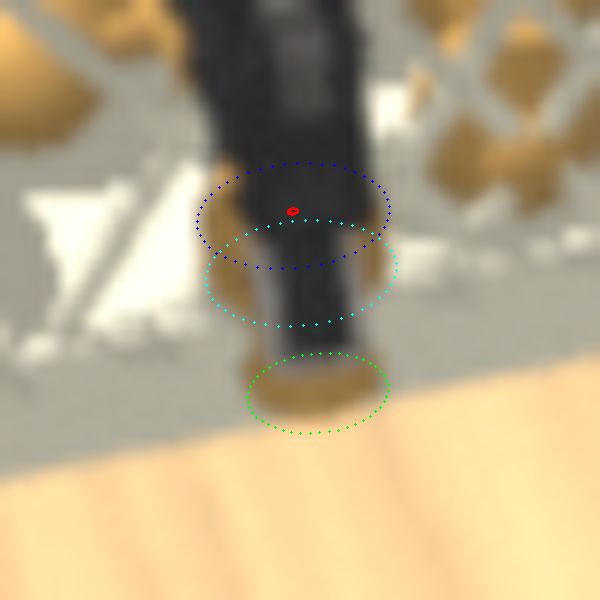

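```bash
python3 -m creep '{"delta_pos":[[-0.4,-1,-5.2],[-0.4,-2.5,-10.4],[-0.4,-4,-15.6],[-0.4,-6,-20.8],[-0.4,-8.5,-26],[-0.4,-11,-31],[-0.4,-13.5,-36.4],[-0.4,-16,-41.6],[-0.4,-18.5,-46.8],[-0.4,-21.2,-51.8]],"angular":[[0,0,0],[0,0,0],[0,0,0],[0,0,0],[0,0,0],[0,0,0],[0,0,0],[0,0,0],[0,0,0],[0,0,0]],"jaw":[3.2,3.2,3.2,3.2,3.2,3.2,3.2,3.2,3.2,3.2]}'; python3 -m creep '{"delta_pos":[[0,0,0],[0,0,0],[0,0,0]],"angular":[[0,0,0],[0,0,0],[0,0,0]],"jaw":[3.2,3.2,3.2]}'
python3 - <<'E'
from h import *
print(togo([.6405,-.184,.203],down(90)))
E
```

```text
t: 38.95
tool_pos: [0.6416, -0.1848, 0.2299]
tcp_rot: [0.71, 1.569, 2.28]
ft_force: [0.6, 0.3, -0.8]
gripper_width: 0.441
t: 39.33
tool_pos: [0.6411, -0.1815, 0.2316]
tcp_rot: [-0.374, 1.57, 1.198]
ft_force: [-0.2, -0.4, -1.4]
gripper_width: 0.444
(array([ 2.86,  0.06, -0.25]), array([0.1, 0.1, 0. ]))
```

```bash
python3 -m creep '{"delta_pos":[[1,0,-0.2],[2.5,0,-0.2],[2.8,0,-0.2],[2.8,0,-0.2]],"angular":[[0,0,0],[0,0,0],[0,0,0],[0,0,0]],"jaw":[3.2,3.2,3.2,3.2]}'
python3 - <<'E'
from h import *
snap(21); t=bot.get_obs()['tool_pos']; print(t,togo([.6405,-.184,.1752],down(90)))
s=np.array([.6405,-.184,.12])
k=t-[0,0,.0432]
overlay('pics/side_21.png','pics/z17.png',[(k,.015,(0,255,0)),(k+[0,0,.03],.02,(255,255,0)),(k+[0,0,.044],.02,(255,0,0)),(s+[0,0,.012],.022,(255,0,255)),(s+[0,0,.012],.005,(0,0,255)),(s+[0,0,.027],.005,(0,0,255))],(205,260,330,380),12)
E
```

```text
t: 39.83
tool_pos: [0.6415, -0.1848, 0.2035]
tcp_rot: [-0.949, 1.57, 0.622]
ft_force: [-0.4, -0.1, -1.0]
gripper_width: 0.441
[ 0.64191714 -0.18511631  0.20445504] (array([2.93, 0.15, 0.11]), array([-0. , -0. ,  0.1]))
```

View pics/z17.png

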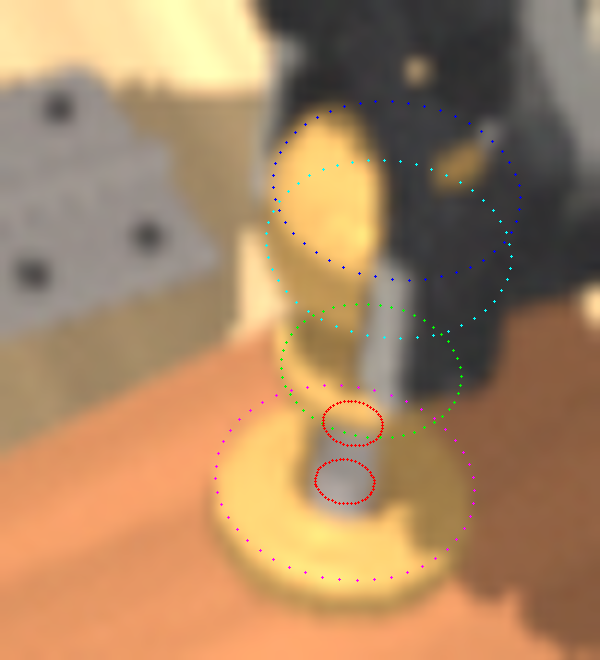

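```bash
python3 -m creep '{"delta_pos":[[0,0.05,0.1],[0.5,0.05,0.1],[1,0.05,0.1],[1.4,0.05,0.1],[1.4,0.05,0.1]],"angular":[[0,0,0],[0,0,0],[0,0,0],[0,0,0],[0,0,0]],"jaw":[3.2,3.2,3.2,3.2,3.2]}'; python3 -m creep '{"delta_pos":[[0.4,0,0],[0.8,0,0],[1.2,0,0],[1.2,0,0]],"angular":[[0,0,0],[0,0,0],[0,0,0],[0,0,0]],"jaw":[3.2,3.2,3.2,3.2]}'
```

```text
t: 40.55
tool_pos: [0.641, -0.1839, 0.1895]
tcp_rot: [-0.927, 1.57, 0.643]
ft_force: [0.3, -0.2, -1.1]
gripper_width: 0.44
t: 41.05
tool_pos: [0.641, -0.1839, 0.1776]
tcp_rot: [-1.082, 1.57, 0.489]
ft_force: [0.3, -1.1, -1.8]
gripper_width: 0.442
```

```bash
python3 -m creep '{"delta_pos":[[0.15,0,0],[0.2,0,0],[0.2,0,0]],"angular":[[0,0,0],[0,0,0],[0,0,0]],"jaw":[3.2,3.2,3.2]}'; python3 -m creep '{"delta_pos":[[0.1,0,0],[0.1,0,0]],"angular":[[0,0,0],[0,0,0]],"jaw":[3.2,3.2]}'
```

```text
t: 41.42
tool_pos: [0.6413, -0.1841, 0.1762]
tcp_rot: [-1.599, 1.569, -0.028]
ft_force: [-0.1, 0.1, -1.6]
gripper_width: 0.441
t: 41.68
tool_pos: [0.6414, -0.1841, 0.1753]
tcp_rot: [-1.653, 1.569, -0.082]
ft_force: [-0.4, -0.1, 0.8]
gripper_width: 0.44
```

Contact (Fz −1.6 → +0.8). Release and retreat.

```bash
python3 -m creep '{"delta_pos":[[0,0,0],[0,0,0],[0,0,0],[0,0,0],[0,0,0],[0,0,0]],"angular":[[0,0,0],[0,0,0],[0,0,0],[0,0,0],[0,0,0],[0,0,0]],"jaw":[4.2,4.8,5.4,6,6.8,7.5]}'; python3 -m creep '{"delta_pos":[[-2,0,0],[-6,0,0],[-11,0,0],[-12,4,0],[-12,9,0],[-12,15,0],[-12,20,0],[-12,25,0],[-12,25,0]],"angular":[[0,0,0],[0,0,0],[0,0,0],[0,0,0],[0,0,0],[0,0,0],[0,0,0],[0,0,0],[0,0,0]],"jaw":[8,8,8,8,8,8,8,8,8]}'
python3 - <<'E'
from h import *
snap(22)
s=np.array([.6405,-.184,.12]);k=s+[0,0,.012]
overlay('pics/side_22.png','pics/z18.png',[(k,.015,(0,255,0)),(k+[0,0,.03],.02,(255,255,0)),(k+[0,0,.044],.02,(255,0,0)),(s+[0,0,.012],.022,(255,0,255)),(s,.022,(0,0,255))],(205,260,330,380),10)
s=np.array([.666,.1755,.12]);k=s+[0,0,.022]
overlay('pics/side_22.png','pics/z19.png',[(k+[0,0,.037],.025,(0,255,0)),(k+[0,0,.053],.025,(255,255,0)),(k+[0,0,.0],.017,(255,0,0)),(s+[0,0,.008],.03,(255,0,255))],(100,155,285,335),10)
cv2.imwrite('pics/zz.png',np.hstack([cv2.imread('pics/z19.png'),cv2.imread('pics/z18.png')])[:, :1000])
cv2.imwrite('pics/zz.png',cv2.resize(cv2.imread('pics/zz.png'),(800,440)))
E
```

```text
t: 42.42
tool_pos: [0.6413, -0.184, 0.1752]
tcp_rot: [-1.59, 1.569, -0.019]
ft_force: [-0.3, 0.6, 0.2]
gripper_width: 0.879
t: 43.55
tool_pos: [0.3885, -0.1835, 0.2951]
tcp_rot: [-1.827, 1.569, -0.259]
ft_force: [0.4, 0.1, 0.8]
gripper_width: 0.937
```

View pics/zz.png

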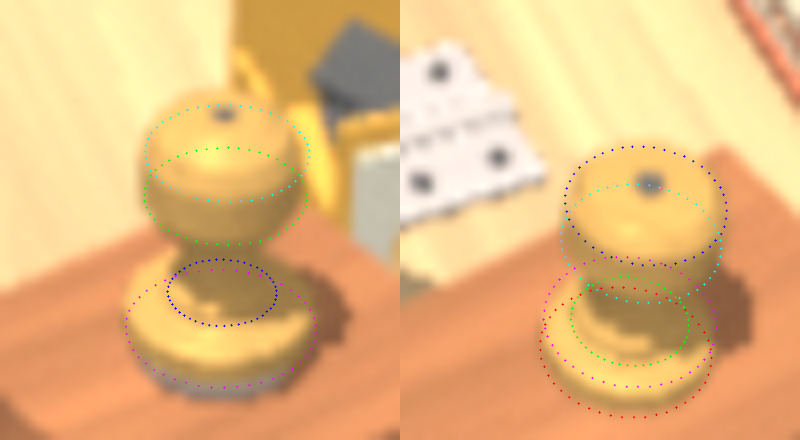

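View pics/top_22.png

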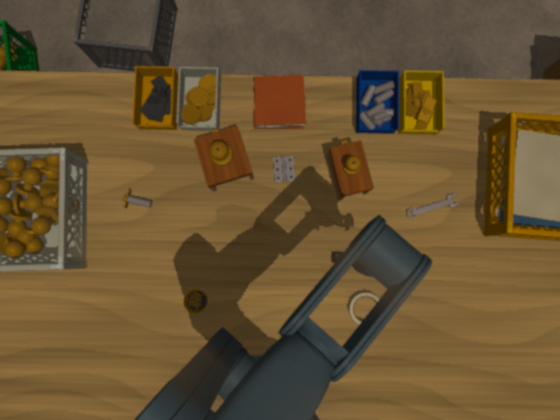

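View pics/side_22.png

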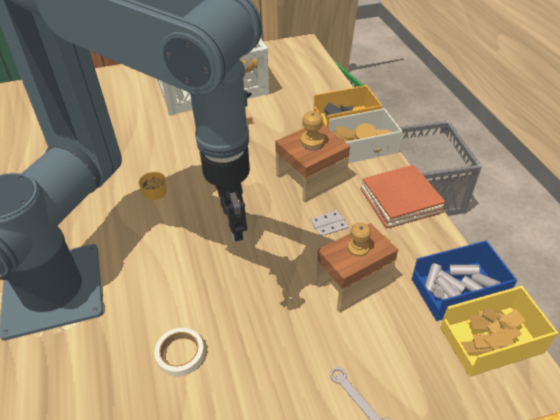

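Both samples are stacked and upright, and the hinge (168,285), latch (200,138) and wrench (207,432) sit where they did in the first top picture. I'm handing in.

Run:
```python
from rig import bot
print(bot.sign_off(), bot.get_obs()['t'])
```

```text
the job is handed in; nothing more can be done
the job is handed in; nothing more can be done
```

Both samples are finished and handed in about 43.5 s in. The wide spindle carries the mounting plate, larger rose and larger knob. The narrow one carries the smaller rose and smaller knob. No verdict was reported.

**Last checks:** In the final side picture, every part lay within about 1–2 mm of its predicted seated outline. Both knobs stood upright and the gripper was clear. The bore clearance holds each part within 4 mm of its spindle. The hinge, latch and wrench showed no shift in the top picture, judged by eye.

**Forces:** The highest I saw was about 12 N, when the fingertips touched the bench while gripping the plate.

**Disagreements:**
- The side camera read about 1.3 pixels low against the top camera and the arm. I corrected for this everywhere. The uncorrected views differed by up to about 7 mm.
- The networks' pinpoint results were unreliable for the small rose, so I measured positions from the pictures instead.
- The smaller rose and smaller knob appeared about 1 pixel off their predicted outlines. I took this as leftover camera error, since both settled by contact with no tilt visible.

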